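# Refit and lock the cover of a bench dust trap

## Robot

A 6-joint arm with a two-finger parallel gripper is mounted at the origin on the work surface. World frame = base frame: x ahead of the robot, y to its left, z up, the work surface at z = 0. Lengths are in mm, angles in rad, forces in N, time in s.
With the tool pointing down it reaches from about 375 to 925 mm from the base axis. Payload 5.7 kg.
Tool frame: the origin (TCP) lies on the centre line of the jaws, within the pads' length; the fingertips stand 19 mm ahead of it and the grasp point (between the pads) is the TCP (bot.finger_overhang is the distance from the TCP to the fingertips, in mm); z points along the fingers, y is the direction in which the jaws open and shut (so a half turn about z gives the same grasp; the last joint's range is limited). The gripper opens to 85 mm and grips with 20 to 120 N. Pads are 22 mm wide; open, the fingers measure 114 mm over their backs; the gripper's body (76 mm by 85 mm) begins 54 mm behind the grasp point. The pads swing forward as they close: fully open they stand 13 mm farther back than shut.
Start: joints at [-1.258, 0.359, 1.51, -0, 1.272, -0.115], TCP at [248.904, -545.905, 250.267] pointing down, gripper open.
Joint ranges: [-2.97, 2.97], [-1.01, 2.36], [0.21, 2.38], [-0.96, 4.11], [0.2, 2.71], [-2.98, 2.98]. Speed limits (rad/s): [2.39, 2.39, 3.14, 3.14, 3.14, 3.14].

## Interface

Orientations are given as [roll, pitch, yaw] about the fixed x, y, z axes, in that order (R = Rz(yaw) Ry(pitch) Rx(roll)).
In Python, from station import get_obs, snapshot, order, bot gives the robot as it stands.
- The arm moves only by the tool step_arm, never from a script. Its argument "targets" is a list of rows, each an object with "dp": the shift along the tool's x, y, z in mm, a list of three; "twist": the turn about the tool's z in degrees. In form: [{"dp": [tx, ty, tz], "twist": twist}, ...]. A call has 1 to 5 rows; each row is the pose to reach, as a shift and turn from the pose commanded when the call began, along the tool's axes at that moment; what a row does not reach only later rows make up. A row lasts 1/12 s, in which the tool goes at most 41.7 mm and 7.16 degrees, less where a joint would pass 70% of its speed; a pose out of reach is approached as far as the arm can. A call with a gripper value outside its range is refused whole. "gripper" is the closure in counts, from 0 (fully open) to 255 (shut), set as the call begins (left out, the last holds). The fingers move at their own pace and stop on an object; "squeeze" is the grip in N (left out, the last holds). Time passes only in rows, so rows that repeat a pose let the fingers close. It gives the time, the measured TCP pose, the force and the opening at its end, in the units of the state.
- get_obs(): the state, without advancing time (a new reading comes with each control period).
- snapshot(name): name is "scene" or "top" or "wrist"; returns a dict with "img" (384x512x3 uint8, blue, green, red), "K" (3x3 intrinsics, pixels), "rvec" (rotation vector, rad) and "tvec" (3), from world to camera coordinates, as OpenCV has them; the wrist camera has in their place "mount" (4x4, takes a point from camera to tool coordinates, whose origin is the TCP and whose axes are the flange's). Camera axes: x right, y down, z forward; pixel columns grow to the right and rows downward; lengths in mm; the calibration is good to about 2 mm. A picture is of the moment at which its call begins: read the wrist's pose just before it. There is no depth.
- order.sign_off(): hands the job in, once; it reports no verdict.
The state is a dict: "time_s": time; "qpos": joint angles; "joint_vel": joint speeds; "effort": joint torques, N m; "eef_pos": TCP position; "tool_rot": TCP orientation; "contact_force": force on the tool from outside, world axes, zero at the start; "moment": the same for the moment, N m; "width": finger opening in mm.
Only numpy, scipy, OpenCV 4.12 (cv2) and the standard library are available. Lean on these libraries where they do the work, as an engineer would, in place of code of your own. Each camera call takes 0.05 s, during which the arm holds its last target.

## Task

Take the aluminium cover plate by its grip bar off the sloping wooden rest and refit it on the grey dust trap: hook its lower edge under the steel lip, then press the other end down until the plate lies level and fully home on its seat. Then screw the knurled clamp knob clockwise until it stops tight, with its arm over the plate. Leave the other things on the bench where they are.

Things in the scene. Friction and masses are not known exactly. Their poses are not given: they have to be found in the camera images.
- cover_grip (a point): Centre of the grip bar of the loose cover plate, with the plate's axes. Plate: aluminium, 120 (x) x 90 (y) x 8 mm, about 0.3 kg, z its outward normal. The black grip bar stands in the middle of the upper face: 14 mm thick along x, 60 long along y, 34 high; this point is 25 mm above the plate's underside, 17 above its upper face.
- cover_edge (a point): Middle of the underside line of the plate's -x edge, the edge to be hooked (60 mm along -x from the plate's centre), same axes. At the start the plate lies on a wooden rest sloping 25 deg, this edge lowest and on the robot's side, behind a ledge that does not rise above the plate's upper face; the plate's z leans back towards the robot.
- trap_seat (a point): Centre of the flat seat, 55 mm above the bench, of the fixed grey dust trap (225 x 130 mm). z up, x from the hook lip (robot's side) to the clamp. Refitted, the plate's axes agree with these, its underside is on this plane and its -x edge is near x = -61.5 mm, so its centre is within about 2 mm. Guide rails 98 mm apart in y, 6 mm high, run from x = -49 to 55 mm.
- trap_lip (a point): Middle of the lower edge of the steel lip, x = -53.5 mm from the seat's centre, 15 mm above the seat, same axes. The lip is 110 mm wide in y, 6 mm thick, and joins an upright wall 8 mm behind its edge (x = -61.5 mm). The plate goes in with its -x edge low and other end raised (about 20 deg suits), sliding towards -x until it meets the wall.
- post_left (a joint): Rubber post, 16 mm across, at x = 46, y = +30 mm from the seat's centre. It stands 9 mm above the seat at value 0 and sinks as it is pressed, to 0.009 m, level with the seat, its stop. No spring: it stays where it is left and needs 5 N to move, so the plate's weight does not sink it. Starts at 0 to 0.004.
- post_right (a joint): The like post at x = 46, y = -30 mm, independent of the other.
- clamp_grip (a point): Centre of the steel knurled clamp knob, on its vertical axis, 112 mm along x from the seat's centre. Knob 48 mm across, 34 high, this point half-way up, about 92 mm above the bench when loose. Under the knob a steel arm 16 mm wide and 8 thick reaches 67 mm from the axis and turns with it. All sink 4 mm over the whole turn.
- clamp (a joint): Turn of the clamp knob in rad, growing clockwise seen from above. Starts loose at 0 to 0.5, arm clear of the plate; stops hard at 2.4, where the arm points along the trap's -x, on the upper face of a plate that is fully home. If the plate stands proud the arm runs into it. Needs 0.06 N m; stays where it is left.
- flux_jar_at (a point): Bystander: small glass jar, 46 mm across, 60 mm high; point at its underside.
- file_at (a point): Bystander: hand tool with a wooden handle, 190 mm long, lying on the bench.
- hammer_at (a point): Bystander: hammer, 240 mm long, lying on the bench.
- bowl_at (a point): Bystander: red bowl, 110 mm across, 50 mm high; point at its underside.
- bench_block_at (a point): Bystander: steel bench block, 100 x 100 x 22 mm; point at its underside.
- ring_dish_at (a point): Bystander: copper dish, 120 mm across, 18 mm high; point at its underside.
- brass_collar_at (a point): Bystander: brass ring, 52 mm across, 20 mm high; point at its underside.
- mandrel_stub_at (a point): Bystander: steel taper standing on a 56 mm foot, 120 mm high; point at its underside.

How it is judged (in metres and radians):
On the way, in this order (a step that is already met when the one before it is completed fails the run):
1. the plate's lower edge is hooked under the lip (x of cover_edge in the frame of trap_seat between -0.066 and -0.0555 m and z of cover_edge in the frame of trap_seat between -0.004 and 0.008 m and y of cover_edge in the frame of trap_seat between -0.012 and 0.012 m), for 0.1 s.
2. the plate is pressed level and home on its seat (value of joint each of post_left, post_right above 0.0075 m and angle between cover_grip's own z axis and vertical below 0.03 rad and z of cover_grip in the frame of trap_seat below 0.027 m), for 0.1 s.
3. the clamp is screwed down to its stop (value of joint clamp above 2.3 rad), for 0.1 s.
At the end, for the whole second after the job is handed in: The plate lies on the trap's seat, level within 0.03 rad and its centre within 2 mm of its seated height, within 9 mm of the seat's centre, its edge at least 2 mm under the lip (edge line beyond x = -55.5 mm), both posts sunk to within 1.5 mm of their stops, and the clamp within 0.1 rad of its stop (all of step 2 and value of joint clamp above 2.3 rad and z of cover_grip in the frame of trap_seat above 0.022 m and x of cover_edge in the frame of trap_seat below -0.0555 m and horizontal distance between cover_grip and trap_seat below 0.009 m); the robot touches nothing.
It fails at once if a bystander is moved by more than 30 mm (distance of any of flux_jar_at, file_at, hammer_at, bowl_at, bench_block_at, ring_dish_at, brass_collar_at, mandrel_stub_at from where it was at the start of the episode above 0.03 m).
It also fails if it takes over 72 s, if anything falls off the work surface, if the arm or the gripper's body presses on something with over 40 N, if the wrist force passes 120 N, or if a joint passes its speed limit or range.

## Working session

There is one attempt and no reset: what is moved stays moved. The work goes in short steps, Python scripts to look and compute and a tool call to move; the robot and the scene stay as the last step left them, time stands still between calls to the robot, and variables do not carry over. Pictures are saved under pics/ and viewed, and the job is handed in when it is done.

Besides the shell and the picture viewer there is one more tool, called in YAML: its name, and indented under it one key for each argument. step_arm: Moves the arm, as the interface text tells. Its arguments: {"type":"object","properties":{"targets":{"type":"array","items":{"type":"object","properties":{"dp":{"type":"array","items":{"type":"number"}},"twist":{"type":"number"}}}},"gripper":{"type":"number"},"squeeze":{"type":"number"}},"required":["targets"]}

```bash
ls; mkdir -p pics; python3 - <<'E'
from station import get_obs, snapshot, order, bot
import cv2,pickle
print(get_obs())
d={}
for n in ["scene","top","wrist"]:
    s=snapshot(n); d[n]=s; cv2.imwrite(f"pics/{n}0.png",s["img"])
    print(n,{k:v for k,v in s.items() if k!="img"})
pickle.dump(d,open("d0.pkl","wb"))
print(bot, [a for a in dir(bot) if a[0]!='_'])
E
```

```text
pics
{'time_s': 0.0, 'qpos': array([-1.25810154e+00,  3.59503596e-01,  1.51142854e+00, -2.47497106e-05,
        1.27251158e+00, -1.15109143e-01]), 'joint_vel': array([ 9.17863184e-04,  1.78382661e-03,  1.97238480e-04, -1.04962227e-03,
       -1.34342875e-04, -9.41282243e-05]), 'effort': array([ 2.01458235e-03, -5.27608073e+01, -2.78617448e+01,  3.21408988e-04,
        1.30913960e-02,  2.29241402e-05]), 'eef_pos': array([ 248.70425315, -545.31681781,  249.45588096]), 'tool_rot': array([-3.13975112e+00, -1.89117068e-04,  4.27811051e-01]), 'contact_force': array([ 0.15073151,  0.60806917, -0.24002822]), 'moment': array([-0.03221701, -0.0081484 , -0.01247731]), 'width': 85.72201025387203}
scene {'K': array([[466.45777926,   0.        , 251.9746194 ],
       [  0.        , 466.45777926, 195.50364672],
       [  0.        ,   0.        ,   1.        ]]), 'rvec': array([ 0.91707894,  2.71099034, -0.80808541]), 'tvec': array([ 463.69822843, -246.54887973, 1659.25338974])}
top {'K': array([[480.27384892,   0.        , 255.81367999],
       [  0.        , 480.27384892, 197.18402974],
       [  0.        ,   0.        ,   1.        ]]), 'rvec': array([ 2.14840295, -2.12623668,  0.17526627]), 'tvec': array([ -13.11056717,  578.4464651 , 1558.0171223 ])}
wrist {'K': array([[272.70087284,   0.        , 256.85161385],
       [  0.        , 272.70087284, 188.30096506],
       [  0.        ,   0.        ,   1.        ]]), 'mount': array([[-8.03618477e-04, -9.53613286e-01, -3.01033313e-01,
         7.78944415e+01],
       [ 9.99999498e-01, -9.46367670e-04,  3.28371330e-04,
        -8.89328622e-01],
       [-5.98027458e-04, -3.01032898e-01,  9.53613568e-01,
        -1.23176450e+02],
       [ 0.00000000e+00,  0.00000000e+00,  0.00000000e+00,
         1.00000000e+00]])}
<Robot object at 0x7fc0cf387a10> ['Unreachable', 'finger_overhang']
```

View pics/scene0.png

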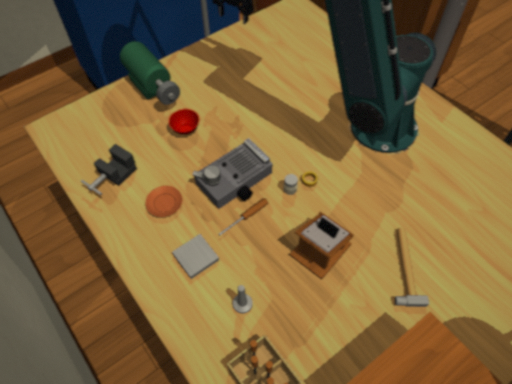

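View pics/top0.png

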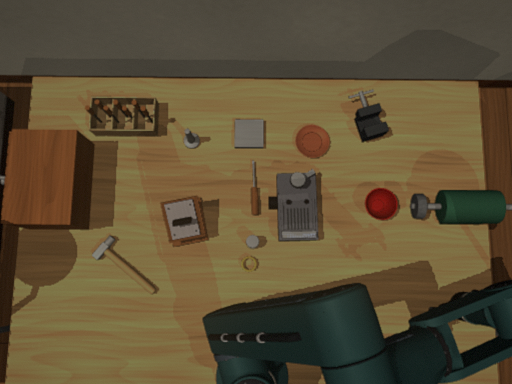

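View pics/wrist0.png

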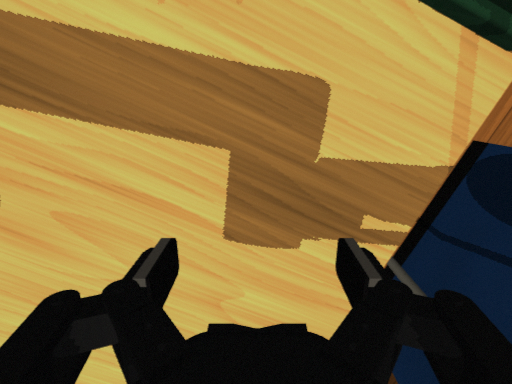

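```bash
cat > h.py <<'E'
import numpy as np,cv2,pickle
from scipy.spatial.transform import Rotation as R
def cam(s):
    if 'rvec' in s:
        Rm=cv2.Rodrigues(s['rvec'])[0]; return Rm.T, -Rm.T@s['tvec']
    T=s['T']; return T[:3,:3],T[:3,3]
def tool(o):
    T=np.eye(4);T[:3,:3]=R.from_euler('xyz',o['tool_rot']).as_matrix();T[:3,3]=o['eef_pos'];return T
def ray(s,px):
    Rc,c=cam(s); d=Rc@np.linalg.inv(s['K'])@np.array([px[0],px[1],1.]); return c,d/np.linalg.norm(d)
def plane(s,px,z):
    c,d=ray(s,px); return c+d*(z-c[2])/d[2]
def proj(s,P):
    Rc,c=cam(s); q=s['K']@(Rc.T@(np.asarray(P,float)-c)); return q[:2]/q[2]
def tri(obs):
    A=np.zeros((3,3));b=np.zeros(3)
    for s,px in obs:
        c,d=ray(s,px);M=np.eye(3)-np.outer(d,d);A+=M;b+=M@c
    p=np.linalg.solve(A,b); return p
def wrist():
    from station import get_obs,snapshot
    o=get_obs(); s=snapshot("wrist"); s['T']=tool(o)@s['mount']; return s
def crop(img,x0,y0,x1,y1,k,f):
    c=cv2.resize(img[y0:y1,x0:x1],None,fx=k,fy=k,interpolation=cv2.INTER_CUBIC)
    cv2.imwrite(f,c)
E
python3 - <<'E'
from h import *
d=pickle.load(open("d0.pkl","rb"))
crop(d['top']['img'],150,150,350,270,4,"pics/top0c.png")
crop(d['scene']['img'],180,125,360,280,4,"pics/scene0c.png")
for n,px in [("plate",(184,221)),("rest",(184,221)),("trap",(298,208)),("knob",(298,180)),("lip",(298,236)),("jar",(252,242)),("mandrel",(192,141)),("hammer",(125,265)),("collar",(250,264)),("handle",(255,190))]:
    print(n,plane(d['top'],px,50).round())
E
```

```text
plate [496. 230.  50.]
rest [496. 230.  50.]
trap [ 543. -148.   50.]
knob [ 638. -148.   50.]
lip [ 450. -147.   50.]
jar [429.   4.  50.]
mandrel [769. 212.  50.]
hammer [350. 417.  50.]
collar [357.  10.  50.]
handle [602.  -4.  50.]
```

View pics/top0c.png

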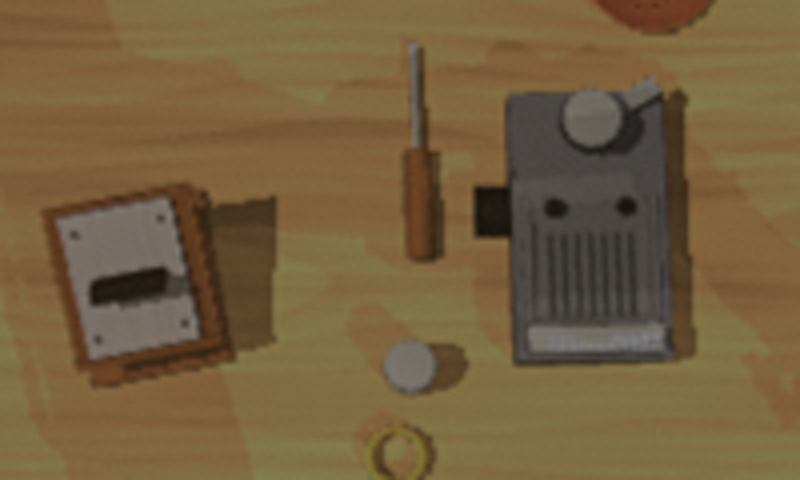

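View pics/scene0c.png

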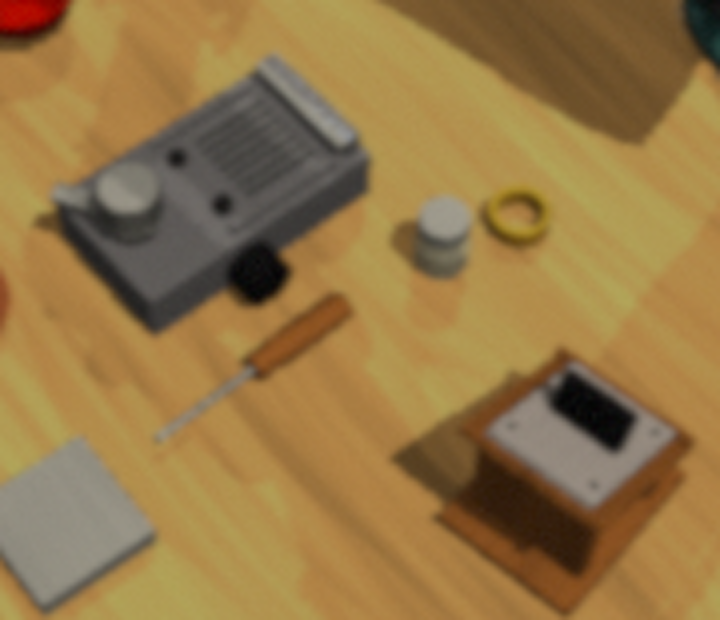

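```bash
cat >> h.py <<'E'
def go(p,yaw=None):
    from station import get_obs
    o=get_obs();T=tool(o); dp=T[:3,:3].T@(np.asarray(p,float)-T[:3,3])
    y0=np.arctan2(T[1,0],T[0,0]); tw=0 if yaw is None else -np.degrees((yaw-y0+np.pi)%(2*np.pi)-np.pi)
    print("t",round(o['time_s'],2),"pos",T[:3,3].round(1),"yaw",round(y0,4),"F",o['contact_force'].round(1),"w",round(o['width'],1),"q",o['qpos'].round(2)); print("dp",dp.round(1),"|",round(np.linalg.norm(dp)),"twist",round(tw,2))
E
python3 -c "
from h import *
go([500,-150,300],0.03)"
```

```text
t 0.15 pos [ 248.7 -545.4  249.6] yaw 0.4278 F [ 0.4  0.4 -1. ] w 85.5 q [-1.26  0.36  1.51 -0.    1.27 -0.12]
dp [ 392.7 -255.6  -50. ] | 471 twist 22.79
```

step_arm:
  targets:
    - {"dp": [392,-255,-50],"twist": 22.8}
    - {"dp": [392,-255,-50],"twist": 22.8}
    - {"dp": [392,-255,-50],"twist": 22.8}
    - {"dp": [392,-255,-50],"twist": 22.8}
    - {"dp": [392,-255,-50],"twist": 22.8}

```text
time_s: 0.57
eef_pos: [359.5, -370.9, 272.2]
tool_rot: [-3.141, 0.0, 0.027]
contact_force: [1.6, -0.9, 0.5]
width: 85.5
```

```bash
python3 -c "
from h import *
go([500,-150,300],0.03)"
```

```text
t 0.57 pos [ 359.5 -370.9  272.2] yaw 0.0271 F [ 1.6 -0.9  0.5] w 85.5 q [-0.93  0.22  1.66  0.    1.27  0.61]
dp [ 146.4 -217.1  -27.7] | 263 twist -0.17
```

step_arm:
  targets:
    - {"dp": [140,-210,-27],"twist": 0}
    - {"dp": [140,-210,-27],"twist": 0}
    - {"dp": [140,-210,-27],"twist": 0}
    - {"dp": [140,-210,-27],"twist": 0}
    - {"dp": [140,-210,-27],"twist": 0}

```text
time_s: 0.98
eef_pos: [469.3, -195.0, 294.6]
tool_rot: [-3.141, 0.0, 0.03]
contact_force: [0.6, -0.8, -0.5]
width: 85.4
```

step_arm:
  targets:
    - {"dp": [2,-7,0],"twist": 0}
    - {"dp": [2,-7,0],"twist": 0}
    - {"dp": [2,-7,0],"twist": 0}

```text
time_s: 1.23
eef_pos: [470.3, -189.8, 294.2]
tool_rot: [3.141, 0.001, 0.032]
contact_force: [-0.6, -0.1, -0.5]
width: 85.2
```

```bash
python3 -c "
from h import *
go([500,-150,300],0.03)
s=wrist(); pickle.dump(s,open('w1.pkl','wb')); cv2.imwrite('pics/w1.png',s['img'])
go([500,-150,300],0.03)"
```

```text
t 1.23 pos [ 470.3 -189.8  294.2] yaw 0.0317 F [-0.6 -0.1 -0.5] w 85.2 q [-0.52  0.18  1.64 -0.    1.31  1.02]
dp [ 30.9 -38.9  -5.9] | 50 twist 0.1
t 1.28 pos [ 470.  -190.6  294.1] yaw 0.03 F [ 0.2  0.6 -0.5] w 85.8 q [-0.52  0.18  1.64 -0.    1.31  1.02]
dp [ 31.2 -39.7  -5.9] | 51 twist 0.0
```

View pics/w1.png

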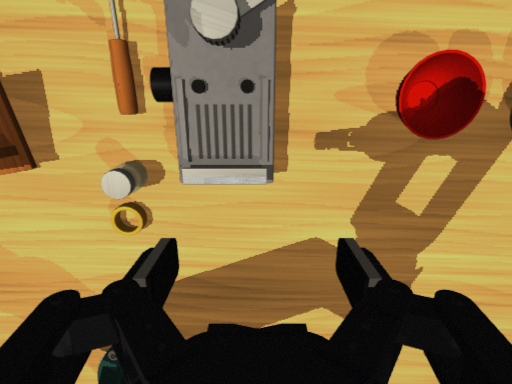

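step_arm:
  targets:
    - {"dp": [110,-48,0],"twist": 0}
    - {"dp": [110,-48,0],"twist": 0}
    - {"dp": [110,-48,0],"twist": 0}
    - {"dp": [110,-48,0],"twist": 0}
    - {"dp": [110,-48,0],"twist": 0}

```text
time_s: 1.7
eef_pos: [579.6, -139.9, 293.5]
tool_rot: [3.142, 0.001, 0.03]
contact_force: [-1.0, -0.1, -0.2]
width: 85.2
```

```bash
python3 -c "
from h import *
s=wrist(); pickle.dump(s,open('w2.pkl','wb')); cv2.imwrite('pics/w2.png',s['img'])
crop(s['img'],150,40,350,340,2.0,'pics/w2c.png')
go([490,220,270],0.17)"
```

```text
t 1.75 pos [ 578.3 -140.2  293.5] yaw 0.0288 F [-0.4 -0.7 -0.8] w 85.2 q [-0.35  0.32  1.46 -0.    1.36  1.19]
dp [ -77.9 -362.6   23.7] | 372 twist -8.09
```

View pics/w2.png

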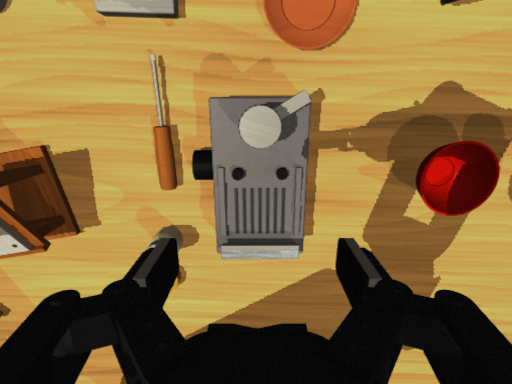

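```bash
python3 -c "
from h import *
s=pickle.load(open('w2.pkl','rb'));crop(s['img'],195,85,325,270,3.2,'pics/w2c.png')
s=pickle.load(open('w1.pkl','rb'));crop(s['img'],150,0,290,195,3,'pics/w1c.png')
"
```

```text
(no output)
```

View pics/w2c.png

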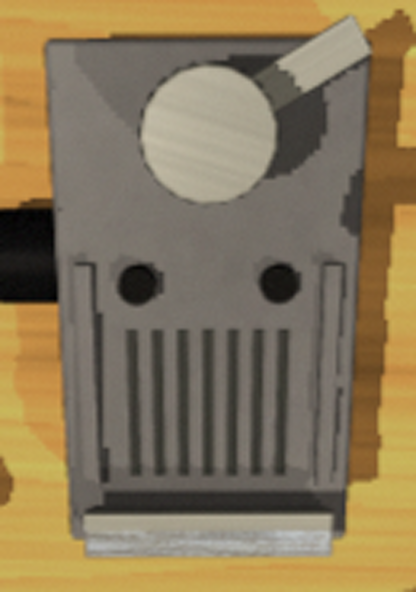

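View pics/w1c.png

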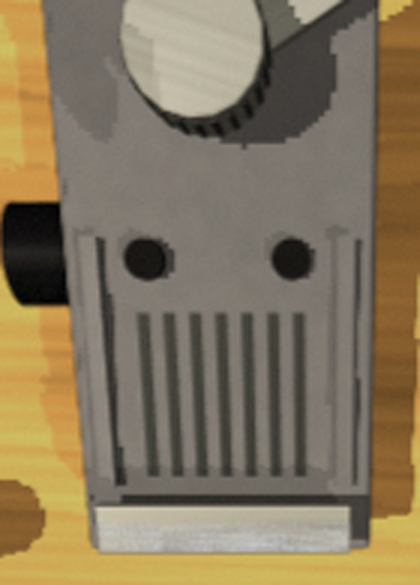

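```bash
cat > m.py <<'E'
from h import *
a=pickle.load(open('w1.pkl','rb'));b=pickle.load(open('w2.pkl','rb'))
# refine dark posts by mask centroid
def blob(s,u,v,r=9,th=45):
    g=cv2.cvtColor(s['img'],cv2.COLOR_BGR2GRAY)[int(v)-r:int(v)+r+1,int(u)-r:int(u)+r+1]
    n,l,st,c=cv2.connectedComponentsWithStats((g<th).astype(np.uint8))
    i=1+np.argmax(st[1:,4]); return c[i]+[int(u)-r,int(v)-r],st[i]
P={}
for nm,pa,pb in [("L",(199,86.3),(238.1,173.75)),("R",(247.3,86.3),(282.5,173.4))]:
    ca,sa=blob(a,*pa);cb,sb=blob(b,*pb); print(nm,ca,sa,cb,sb)
    P[nm]=tri([(a,ca),(b,cb)]); print(P[nm].round(1), plane(a,ca,62).round(1),plane(b,cb,62).round(1))
kt=plane(b,(260,126.9),109); print("knob",kt)
f=lambda x,y:(195+x/3.2,85+y/3.2)
lb=[plane(b,f(x,513),70) for x in (84,332)]; lt=[plane(b,f(x,531),76) for x in (84,332)]
g=lambda x,y:(150+x/3,y/3)
la=[plane(a,g(x,505),76) for x in (97,350)]
print("lipb",lb,"lipt",lt,"la",la)
pl,pr=plane(b,blob(b,238.1,173.75)[0],62),plane(b,blob(b,282.5,173.4)[0],62)
d=pl-pr; print("post dist",np.linalg.norm(d),"yaw posts",np.arctan2(-d[0],d[1]))
m=(pl+pr)/2; lm=(lb[0]+lb[1])/2; v=(kt-m)[:2]; print("yaw post-knob",np.arctan2(v[1],v[0]),np.linalg.norm(v)); v=(kt-lm)[:2]; print("lip-knob",np.arctan2(v[1],v[0]),np.linalg.norm(v),165.5)
v=lb[0]-lb[1];print("yaw lip",np.arctan2(-v[0],v[1]))
E
python3 m.py
```

```text
L [198.18181818  85.86013986] [  2   3  13  13 143] [237.68421053 173.35964912] [  3   4  12  12 114]
[ 564.5 -113.5   59.1] [ 564.4 -114.2   62. ] [ 565.2 -113.6   62. ]
R [246.80769231  85.86923077] [  3   3  13  13 130] [281.81308411 172.91588785] [  3   4  12  11 107]
[ 566.4 -173.3   57.5] [ 566.2 -173.6   62. ] [ 567.5 -172.7   62. ]
knob [ 631.00336504 -140.88062979  109.        ]
lipb [array([460.63800977, -91.46596511,  70.        ]), array([ 463.80796934, -202.07645835,   70.        ])] lipt [array([455.10600017, -92.1519362 ,  76.        ]), array([ 458.24233454, -201.61369615,   76.        ])] la [array([463.80296899, -93.3922917 ,  76.        ]), array([ 467.12741123, -201.52004954,   76.        ])]
post dist 59.15210377828789 yaw posts 0.03909197849684419
yaw post-knob 0.035134810921111814 64.70630332067347
lip-knob 0.03488670972666607 168.8831374185339 165.5
yaw lip 0.02865091780219053
```

```bash
python3 -c "
from h import *
go([555,240,280],0.17)"
```

```text
t 1.75 pos [ 578.3 -140.2  293.5] yaw 0.0288 F [-0.4 -0.7 -0.8] w 85.2 q [-0.35  0.32  1.46 -0.    1.36  1.19]
dp [ -12.4 -380.7   13.6] | 381 twist -8.09
```

step_arm:
  targets:
    - {"dp": [-12,-380,13],"twist": -8}
    - {"dp": [-12,-380,13],"twist": -8}
    - {"dp": [-12,-380,13],"twist": -8}
    - {"dp": [-12,-380,13],"twist": -8}
    - {"dp": [-12,-380,13],"twist": -8}

```text
time_s: 2.17
eef_pos: [564.6, 68.4, 287.3]
tool_rot: [3.141, 0.001, 0.166]
contact_force: [0.8, -0.6, 0.3]
width: 85.2
```

```bash
python3 -c "
from h import *
go([555,240,280],0.17)"
```

```text
t 2.17 pos [564.6  68.4 287.3] yaw 0.1662 F [ 0.8 -0.6  0.3] w 85.2 q [-0.    0.28  1.53 -0.    1.33  1.4 ]
dp [  18.9 -170.8    7.2] | 172 twist -0.22
```

step_arm:
  targets:
    - {"dp": [19,-170,7],"twist": 0}
    - {"dp": [19,-170,7],"twist": 0}
    - {"dp": [19,-170,7],"twist": 0}
    - {"dp": [19,-170,7],"twist": 0}
    - {"dp": [19,-170,7],"twist": 0}

```text
time_s: 2.58
eef_pos: [554.8, 243.7, 280.1]
tool_rot: [-3.139, 0.001, 0.171]
contact_force: [0.5, -0.7, -0.0]
width: 85.3
```

step_arm:
  targets:
    - {"dp": [0,0,0],"twist": 0}
    - {"dp": [0,0,0],"twist": 0}

```text
time_s: 2.75
eef_pos: [556.0, 237.9, 280.2]
tool_rot: [3.14, 0.001, 0.169]
contact_force: [0.2, -0.9, 0.0]
width: 85.2
```

```bash
python3 -c "
from h import *
s=wrist(); pickle.dump(s,open('w3.pkl','wb')); cv2.imwrite('pics/w3.png',s['img'])
go([490,220,270],0.17)"
```

```text
t 2.8 pos [556.2 237.5 280.3] yaw 0.1678 F [-0.   0.8  0.1] w 85.5 q [ 0.29  0.34  1.46 -0.    1.34  1.69]
dp [-68.2   6.2  10.4] | 69 twist -0.13
```

View pics/w3.png

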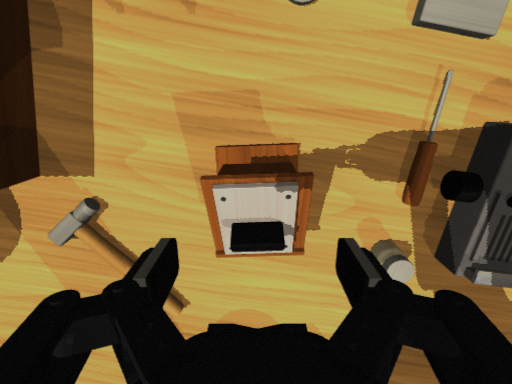

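```bash
python3 -c "
from h import *
s=pickle.load(open('w3.pkl','rb'));crop(s['img'],195,135,320,265,4.5,'pics/w3c.png')
"
```

```text
(no output)
```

View pics/w3c.png

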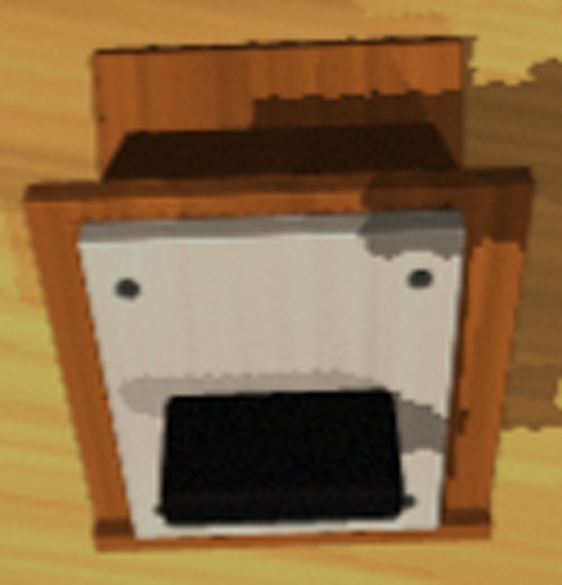

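step_arm:
  targets:
    - {"dp": [70,0,0],"twist": 0}
    - {"dp": [70,0,0],"twist": 0}
    - {"dp": [70,0,0],"twist": 0}
    - {"dp": [70,0,0],"twist": 0}

```text
time_s: 3.13
eef_pos: [626.8, 248.9, 279.9]
tool_rot: [3.141, 0.0, 0.166]
contact_force: [-0.6, -0.4, -0.3]
width: 85.1
```

```bash
python3 -c "
from h import *
s=wrist(); pickle.dump(s,open('w4.pkl','wb')); crop(s['img'],195,165,320,310,4,'pics/w4c.png')
go([490,220,270],0.17)"
```

```text
t 3.18 pos [625.6 249.2 280. ] yaw 0.1666 F [-0.3  0.6 -0.7] w 85.4 q [ 0.28  0.44  1.3  -0.    1.4   1.68]
dp [-138.6    6.3   10.2] | 139 twist -0.2
```

View pics/w4c.png

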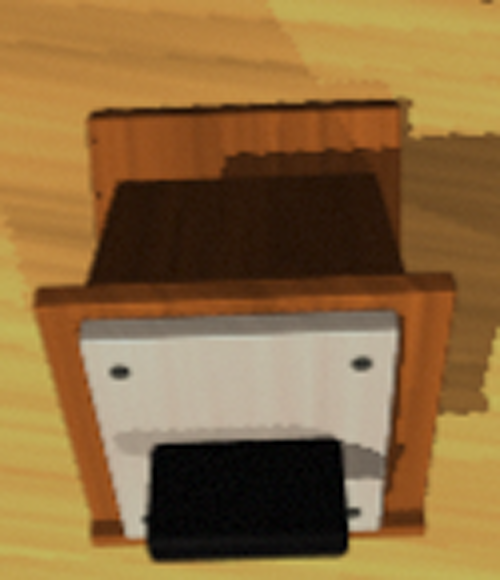

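```bash
cat > m2.py <<'E'
from h import *
a=pickle.load(open('w3.pkl','rb'));b=pickle.load(open('w4.pkl','rb'))
f=lambda x,y:(195+(x+.5)/4.5-.5,135+(y+.5)/4.5-.5); g=lambda x,y:(195+(x+.5)/4-.5,165+(y+.5)/4-.5)
C={"UL":((82,240),(83,336)),"UR":((463,234),(397,330)),"LL":((136,537),(127,537)),"LR":((438,527),(380,530)),"sL":((127,289),(120,372)),"sR":((420,279),(361,364)),"bL":((163,488),(150,540)),"bR":((400,486),(347,537)),"baseL":((170,396),(156,444)),"baseR":((386,391),(341,438))}
Q={}
for k,(p,q) in C.items():
    Q[k]=tri([(a,f(*p)),(b,g(*q))]); print(k,Q[k].round(1), (proj(a,Q[k])-f(*p)).round(2))
u=(Q['UL']+Q['UR'])/2;l=(Q['LL']+Q['LR'])/2
print("len",np.linalg.norm(u-l),"w",np.linalg.norm(Q['UL']-Q['UR']),np.linalg.norm(Q['LL']-Q['LR']))
x=u-l;print("slope",np.degrees(np.arctan2(x[2],np.hypot(x[0],x[1]))),"yaw",np.arctan2(x[1],x[0]))
for p,q in (("UL","UR"),("LL","LR"),("bL","bR"),("sL","sR")):
    v=Q[p]-Q[q];print("yaw",p,np.arctan2(-v[0],v[1]))
print("centre top",(u+l)/2,"bar top edge mid",(Q['bL']+Q['bR'])/2)
c=(u+l)/2; yw=.168; t=np.radians(25)
n=np.array([-np.sin(t)*np.cos(yw),-np.sin(t)*np.sin(yw),np.cos(t)]); print("grip pt",c+17*n)
xx=np.array([np.cos(t)*np.cos(yw),np.cos(t)*np.sin(yw),np.sin(t)])
print("from bar",(Q['bL']+Q['bR'])/2-7*xx-17*n)
E
python3 m2.py
```

```text
UL [539.6 283.  129.2] [ 0.05 -0.  ]
UR [555.7 195.3 128.6] [-0.11 -0.01]
LL [434.5 261.4  82.3] [ 0.01 -0.  ]
LR [454.3 174.5  85.2] [-0.06 -0.01]
sL [528.5 271.2 127.2] [ 0.02 -0.  ]
sR [542.8 203.  127.7] [-0.2  -0.01]
bL [487.4 255.1 145.5] [-0.01  0.  ]
bR [496.6 199.8 144.2] [0.09 0.01]
baseL [495.6 257.3 112.3] [ 0.07 -0.  ]
baseR [505.2 201.2 109.5] [0.74 0.02]
len 114.69948569249303 w 89.08633416646933 89.24360756419644
slope 23.18533730999508 yaw 0.20233121871359247
yaw UL 0.182006528853623
yaw LL 0.22416178387029334
yaw bL 0.16378062035686655
yaw sL 0.20684959258598082
centre top [496.02826068 228.55199946 106.34201301] bar top edge mid [492.01360583 227.47229725 144.81515601]
grip pt [488.9448998  227.35067142 121.74924539]
from bar [492.84213054 227.61281387 126.4495958 ]
```

```bash
python3 -c "
from h import *
go([491,227.5,180],0.19)"
```

```text
t 3.18 pos [625.6 249.2 280. ] yaw 0.1666 F [-0.3  0.6 -0.7] w 85.4 q [ 0.28  0.44  1.3  -0.    1.4   1.68]
dp [-136.2   -1.   100.2] | 169 twist -1.34
```

step_arm:
  targets:
    - {"dp": [-136,-1,30],"twist": -1.3}
    - {"dp": [-136,-1,30],"twist": -1.3}
    - {"dp": [-136,-1,30],"twist": -1.3}
    - {"dp": [-136,-1,70],"twist": -1.3}
    - {"dp": [-136,-1,100],"twist": -1.3}

```text
time_s: 3.6
eef_pos: [486.4, 228.0, 180.9]
tool_rot: [-3.142, 0.0, 0.192]
contact_force: [0.5, -0.4, -0.3]
width: 85.0
```

step_arm:
  targets:
    - {"dp": [0,0,0],"twist": 0}
    - {"dp": [0,0,0],"twist": 0}

```text
time_s: 3.77
eef_pos: [489.3, 228.5, 179.9]
tool_rot: [3.141, 0.004, 0.191]
contact_force: [0.9, -0.2, -1.3]
width: 85.6
```

```bash
python3 -c "
from h import *
go([491,227.5,131],0.19)
s=wrist(); pickle.dump(s,open('w5.pkl','wb')); cv2.imwrite('pics/w5.png',s['img'])
"
```

```text
t 3.77 pos [489.3 228.5 179.9] yaw 0.1914 F [ 0.9 -0.2 -1.3] w 85.6 q [ 0.31  0.35  1.72 -0.    1.07  1.69]
dp [ 1.7  1.3 48.9] | 49 twist 0.08
```

View pics/w5.png

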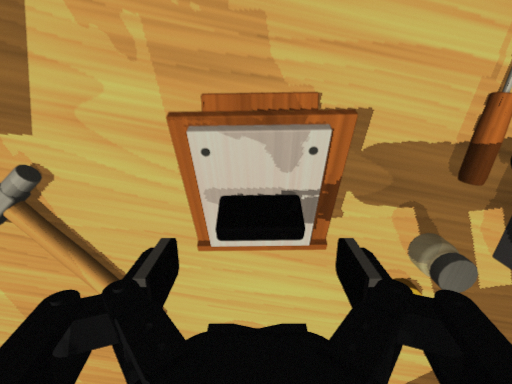

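```bash
python3 -c "
from h import *
s=pickle.load(open('w5.pkl','rb')); crop(s['img'],160,85,370,260,3.5,'pics/w5c.png')
"
```

```text
(no output)
```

View pics/w5c.png

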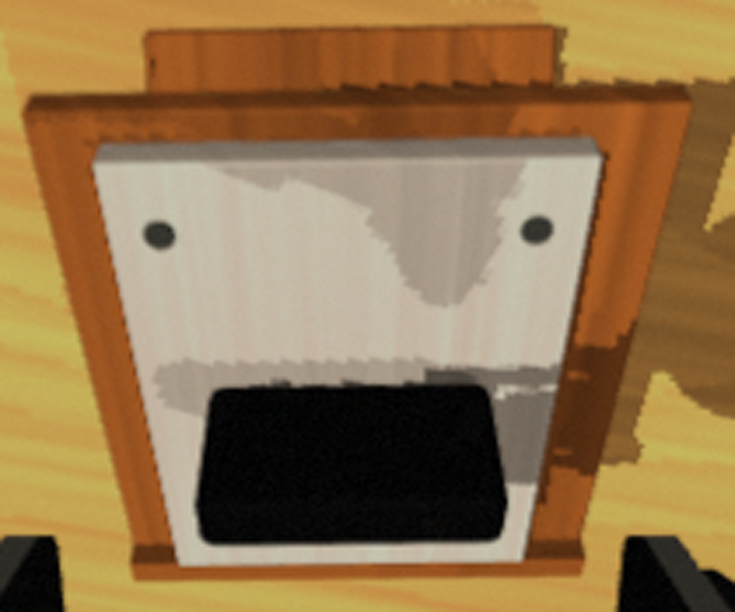

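```bash
cat > pnp.py <<'E'
from h import *
def solve(s,names,px):
    # plate frame: origin=cover_grip
    M={"UL":(60,45,-17),"UR":(60,-45,-17),"LL":(-60,45,-17),"LR":(-60,-45,-17),"bL":(7,30,17),"bR":(7,-30,17),"cL":(-7,30,17),"cR":(-7,-30,17),"dL":(7,30,-17),"dR":(7,-30,-17),"VL":(60,45,-25),"VR":(60,-45,-25)}
    O=np.array([M[n] for n in names],float);I=np.array(px,float)
    ok,rv,tv=cv2.solvePnP(O,I,s['K'],None,flags=cv2.SOLVEPNP_SQPNP)
    rv,tv=cv2.solvePnPRefineLM(O,I,s['K'],None,rv,tv)
    pr=cv2.projectPoints(O,rv,tv,s['K'],None)[0][:,0]
    print("res",dict(zip(names,(pr-I).round(1).tolist())))
    Rc,c=cam(s); Rm=Rc@cv2.Rodrigues(rv)[0]; p=Rc@tv[:,0]+c
    T=np.eye(4);T[:3,:3]=Rm;T[:3,3]=p
    x=Rm[:,0];y=Rm[:,1]
    print("grip",p.round(1),"slope",np.degrees(np.arcsin(x[2])).round(2),"roll",np.degrees(np.arcsin(y[2])).round(2),"yaw",np.arctan2(-y[0],y[1]).round(4),"edge",(p+Rm@[-60,0,-25]).round(1))
    return T
if __name__=="__main__":
    f=lambda k,x0,y0:(lambda p:(x0+(p[0]+.5)/k-.5,y0+(p[1]+.5)/k-.5))
    N=["UL","UR","LL","LR","bL","bR"]
    for w,F,px in [("w3",f(4.5,195,135),[(82,240),(463,234),(136,537),(438,527),(163,488),(400,486)]),
       ("w4",f(4,195,165),[(83,336),(397,330),(127,537),(380,530),(150,540),(347,537)]),
       ("w5",f(3.5,160,85),[(97,163),(598,155),(179,566),(525,561),(199,507),(506,503)])]:
        solve(pickle.load(open(w+'.pkl','rb')),N,[F(p) for p in px])
E
python3 pnp.py
```

```text
res {'UL': [0.6, 0.2], 'UR': [-0.2, -0.6], 'LL': [0.6, -0.5], 'LR': [-0.6, 0.3], 'bL': [-0.9, 0.7], 'bR': [0.5, -0.1]}
grip [486.  226.6 115.1] slope 24.26 roll -0.63 yaw 0.1976 edge [442.6 217.4  67.6]
res {'UL': [0.1, 0.5], 'UR': [0.2, 0.0], 'LL': [0.4, -0.1], 'LR': [-0.3, 0.3], 'bL': [-1.0, -0.2], 'bR': [0.5, -0.5]}
grip [485.4 226.6 117. ] slope 24.26 roll -0.55 yaw 0.1988 edge [441.9 217.3  69.6]
res {'UL': [-0.5, 0.9], 'UR': [0.6, 0.8], 'LL': [0.5, 0.1], 'LR': [-0.5, 0.2], 'bL': [-1.5, -0.9], 'bR': [1.4, -1.1]}
grip [488.3 227.  120.3] slope 24.58 roll -0.08 yaw 0.2067 edge [445.1 217.9  72.6]
```

step_arm:
  targets:
    - {"dp": [-1,1.3,25],"twist": -0.7}
    - {"dp": [-1,1.3,40],"twist": -0.7}
    - {"dp": [-1,1.3,46],"twist": -0.7}
    - {"dp": [-1,1.3,50],"twist": -0.7}
    - {"dp": [-1,1.3,51],"twist": -0.7}

```text
time_s: 4.23
eef_pos: [491.7, 228.5, 130.3]
tool_rot: [-3.141, -0.002, 0.204]
contact_force: [0.0, 0.1, 0.1]
width: 85.5
```

```bash
python3 -c "
from h import *
go([488.5,227,128],0.203)
s=wrist(); pickle.dump(s,open('w6.pkl','wb')); cv2.imwrite('pics/w6.png',s['img'])
"
```

```text
t 4.23 pos [491.7 228.5 130.3] yaw 0.204 F [0.  0.1 0.1] w 85.5 q [0.31 0.42 1.77 0.   0.96 1.67]
dp [-3.4  0.8  2.3] | 4 twist 0.06
```

View pics/w6.png

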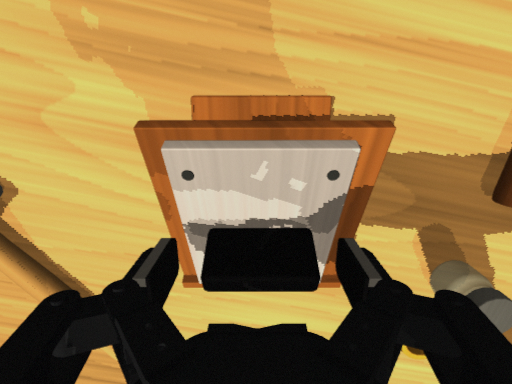

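step_arm:
  targets:
    - {"dp": [-3,1.5,2],"twist": 0}
    - {"dp": [-3,1.5,2],"twist": 0}
    - {"dp": [-3,1.5,2],"twist": 0}
    - {"dp": [-3,1.5,2],"twist": 0}

```text
time_s: 4.62
eef_pos: [487.9, 226.3, 127.8]
tool_rot: [-3.141, -0.001, 0.204]
contact_force: [-0.0, -0.3, -0.4]
width: 85.6
```

step_arm:
  targets:
    - {"dp": [0,0,0],"twist": 0}
    - {"dp": [0,0,0],"twist": 0}
    - {"dp": [0,0,0],"twist": 0}
    - {"dp": [0,0,0],"twist": 0}
    - {"dp": [0,0,0],"twist": 0}
  gripper: 255
  squeeze: 50

```text
time_s: 5.03
eef_pos: [487.8, 226.2, 127.7]
tool_rot: [-3.142, -0.0, 0.204]
contact_force: [-1.4, -0.9, 5.1]
width: 59.1
```

step_arm:
  targets:
    - {"dp": [0,0,0],"twist": 0}
    - {"dp": [0,0,0],"twist": 0}
    - {"dp": [0,0,0],"twist": 0}
    - {"dp": [0,0,0],"twist": 0}
    - {"dp": [0,0,0],"twist": 0}

```text
time_s: 5.45
eef_pos: [487.8, 226.2, 127.7]
tool_rot: [-3.142, -0.0, 0.204]
contact_force: [-1.9, -0.5, 5.4]
width: 58.9
```

```bash
python3 -c "
from h import *
go([488.5,227,128],0.203)
s=wrist(); pickle.dump(s,open('w7.pkl','wb')); cv2.imwrite('pics/w7.png',s['img'])
"
```

```text
t 5.45 pos [487.8 226.2 127.7] yaw 0.2045 F [-1.9 -0.5  5.4] w 58.9 q [0.31 0.42 1.78 0.   0.95 1.67]
dp [ 0.8 -0.6 -0.3] | 1 twist 0.08
```

View pics/w7.png

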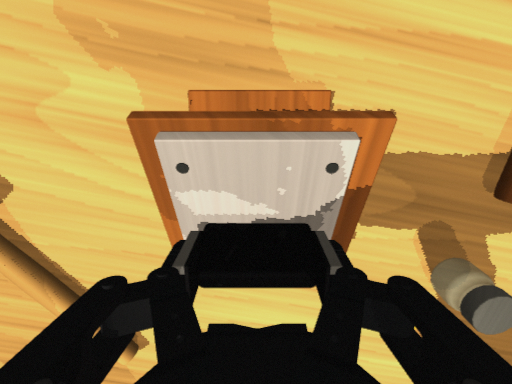

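step_arm:
  targets:
    - {"dp": [0,0,-8],"twist": 0}
    - {"dp": [0,0,-20],"twist": 0}
    - {"dp": [0,0,-40],"twist": 0}
    - {"dp": [0,0,-70],"twist": 0}
    - {"dp": [0,0,-100],"twist": 0}

```text
time_s: 5.92
eef_pos: [486.4, 225.8, 227.4]
tool_rot: [3.141, 0.004, 0.204]
contact_force: [0.9, 1.0, -3.9]
width: 58.8
```

step_arm:
  targets:
    - {"dp": [0,0,0],"twist": 0}
    - {"dp": [0,0,0],"twist": 0}
    - {"dp": [0,0,0],"twist": 0}

```text
time_s: 6.17
eef_pos: [486.9, 226.0, 226.5]
tool_rot: [3.142, 0.002, 0.204]
contact_force: [-0.6, -0.4, -3.6]
width: 59.0
```

```bash
python3 -c "
from h import *
go([530,-140,200],0.034)
s=wrist(); pickle.dump(s,open('w8.pkl','wb')); crop(s['img'],130,110,390,300,3,'pics/w8.png')
"
```

```text
t 6.17 pos [486.9 226.  226.5] yaw 0.2044 F [-0.6 -0.4 -3.6] w 59.0 q [0.31 0.29 1.68 0.   1.17 1.67]
dp [-32.  367.1  26.6] | 369 twist 9.76
```

View pics/w8.png

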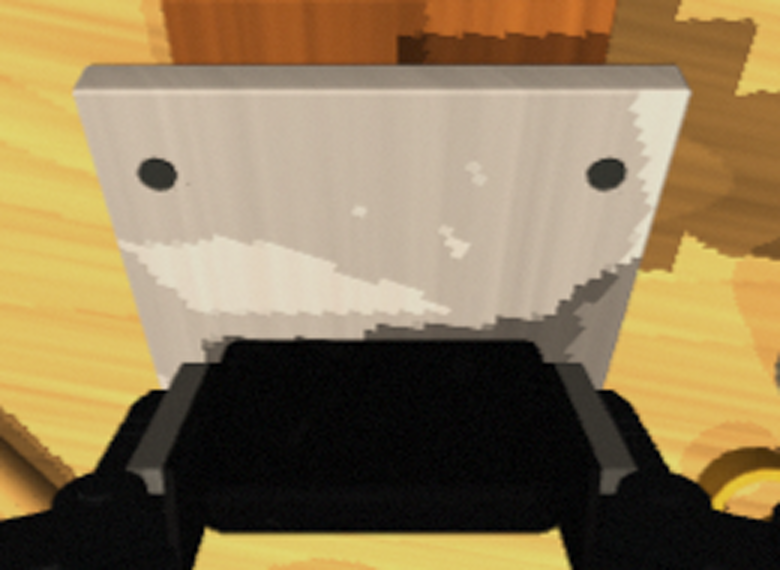

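```bash
cat > p8.py <<'E'
from pnp import *
F=lambda p:(130+(p[0]+.5)/3-.5,110+(p[1]+.5)/3-.5)
s=pickle.load(open('w8.pkl','rb'))
N=["UL","UR","VL","VR","bL","bR","dL","dR"]
px=[(75,93),(690,93),(93,66),(675,68),(203,488),(572,490),(222,342),(540,342)]
T=solve(s,N,[F(p) for p in px])
Tt=s['T']@np.linalg.inv(s['mount'])
G=np.linalg.inv(Tt)@T
print("plate in tool",G.round(3)); print("edge in tool",(G@[-60,0,-25,1]).round(1))
E
python3 p8.py
```

```text
res {'UL': [1.8, 0.0], 'UR': [-0.6, 0.1], 'VL': [0.4, 0.0], 'VR': [-0.7, -0.5], 'bL': [-2.2, 2.8], 'bR': [0.6, 1.2], 'dL': [0.9, -2.0], 'dR': [-0.1, -2.4]}
grip [486.3 226.5 219.7] slope 23.25 roll 0.9 yaw 0.2009 edge [441.8 218.2 173. ]
plate in tool [[ 9.18e-01  3.00e-03 -3.96e-01 -4.45e-01]
 [ 9.00e-03 -1.00e+00  1.30e-02 -6.49e-01]
 [-3.96e-01 -1.60e-02 -9.18e-01  6.87e+00]
 [ 0.00e+00  0.00e+00  0.00e+00  1.00e+00]]
edge in tool [-45.6  -1.5  53.6   1. ]
```

```bash
python3 -c "
from h import *
go([524,-144.3,200],0.034)"
```

```text
t 6.22 pos [486.4 225.8 225.9] yaw 0.2044 F [-0.4 -0.2 -3.8] w 59.1 q [0.31 0.29 1.68 0.   1.17 1.67]
dp [-38.3 370.   26.1] | 373 twist 9.76
```

step_arm:
  targets:
    - {"dp": [-37,370,10],"twist": 9.7}
    - {"dp": [-37,370,10],"twist": 9.7}
    - {"dp": [-37,370,10],"twist": 9.7}
    - {"dp": [-37,370,10],"twist": 9.7}
    - {"dp": [-37,370,10],"twist": 9.7}

```text
time_s: 6.63
eef_pos: [508.0, 17.6, 219.8]
tool_rot: [-3.141, 0.004, 0.036]
contact_force: [1.0, -0.1, -3.7]
width: 58.9
```

```bash
python3 -c "
from h import *
go([524,-144.3,200],0.034)"
```

```text
t 6.63 pos [508.   17.6 219.8] yaw 0.0358 F [ 1.  -0.1 -3.7] w 58.9 q [-0.1   0.26  1.74  0.    1.14  1.43]
dp [ 10.3 162.4  19.7] | 164 twist 0.1
```

step_arm:
  targets:
    - {"dp": [10,162,15],"twist": 0}
    - {"dp": [10,162,15],"twist": 0}
    - {"dp": [10,162,15],"twist": 0}
    - {"dp": [10,162,15],"twist": 0}
    - {"dp": [10,162,15],"twist": 0}

```text
time_s: 7.05
eef_pos: [525.3, -149.2, 204.5]
tool_rot: [3.139, 0.002, 0.031]
contact_force: [1.7, -0.1, -4.8]
width: 58.9
```

step_arm:
  targets:
    - {"dp": [0,0,0],"twist": 0}
    - {"dp": [0,0,0],"twist": 0}
    - {"dp": [0,0,0],"twist": 0}

```text
time_s: 7.3
eef_pos: [524.2, -141.0, 205.7]
tool_rot: [-3.14, 0.002, 0.036]
contact_force: [0.4, -0.4, -3.4]
width: 59.0
```

```bash
python3 -c "
from h import *
go([522.3,-144.3,140],0.034)
s=wrist(); pickle.dump(s,open('w9.pkl','wb')); cv2.imwrite('pics/w9.png',s['img'])
"
```

```text
t 7.3 pos [ 524.2 -141.   205.7] yaw 0.0359 F [ 0.4 -0.4 -3.4] w 59.0 q [-0.39  0.32  1.69  0.    1.13  1.14]
dp [-1.9  3.4 65.7] | 66 twist 0.11
```

View pics/w9.png

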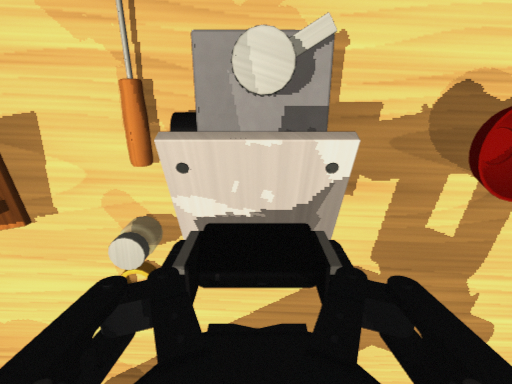

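```bash
python3 -c "
from h import *
s=pickle.load(open('w9.pkl','rb')); print(plane(s,(264,60),109))
go([522.3,-144.3,140],0.034)
"
```

```text
[ 631.19274036 -141.21861021  109.        ]
t 7.35 pos [ 524.5 -140.8  206. ] yaw 0.0366 F [ 0.1  0.1 -3.9] w 59.4 q [-0.39  0.32  1.69  0.    1.13  1.14]
dp [-2.2  3.5 66. ] | 66 twist 0.15
```

step_arm:
  targets:
    - {"dp": [-1.5,3.3,20],"twist": 0}
    - {"dp": [-1.5,3.3,45],"twist": 0}
    - {"dp": [-1.5,3.3,65],"twist": 0}
    - {"dp": [-1.5,3.3,75],"twist": 0}
    - {"dp": [-1.5,3.3,80],"twist": 0}

```text
time_s: 7.77
eef_pos: [522.7, -144.1, 125.2]
tool_rot: [-3.14, 0.003, 0.037]
contact_force: [0.5, -0.1, -4.0]
width: 58.8
```

```bash
python3 -c "
from h import *
go([522.3,-144.3,115],0.034)
s=snapshot=__import__('station').snapshot
for n in ('scene','top'):
    c=s(n); pickle.dump(c,open(n+'1.pkl','wb'))
    x=(180,115,290,220) if n=='scene' else (260,160,340,250); crop(c['img'],*x,6,'pics/%s1.png'%n)
"
```

```text
t 7.77 pos [ 522.7 -144.1  125.2] yaw 0.0368 F [ 0.5 -0.1 -4. ] w 58.8 q [-0.4   0.43  1.77  0.    0.95  1.14]
dp [-0.4  0.2 10.2] | 10 twist 0.16
```

View pics/scene1.png

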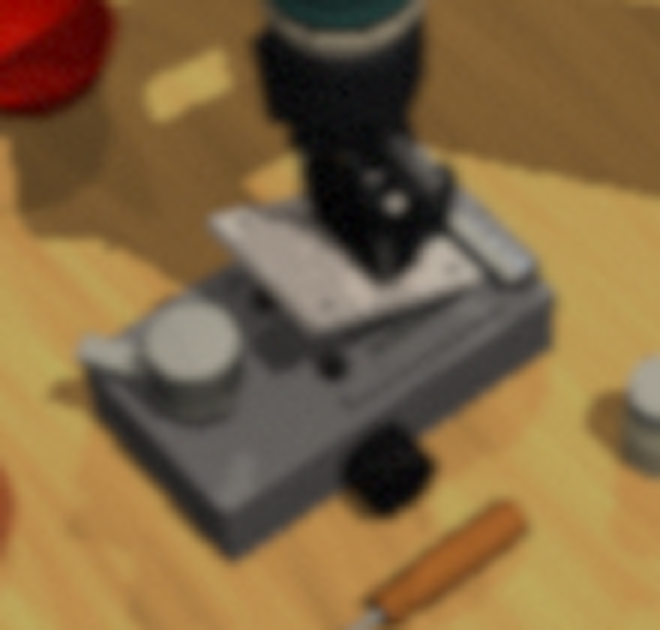

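View pics/top1.png

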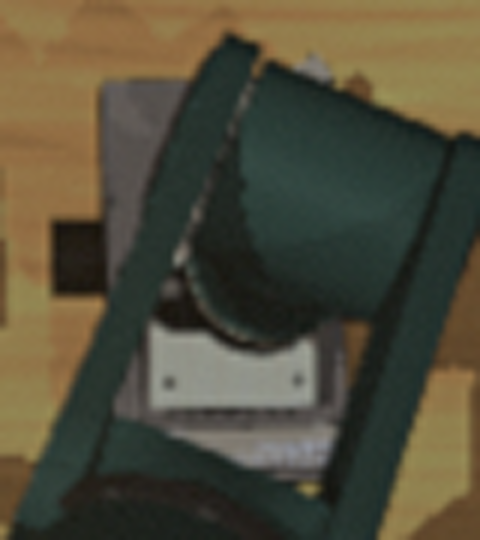

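step_arm:
  targets:
    - {"dp": [0,0,5],"twist": 0}
    - {"dp": [0,0,10],"twist": 0}
    - {"dp": [0,0,11],"twist": 0}

```text
time_s: 8.12
eef_pos: [524.1, -145.8, 115.8]
tool_rot: [3.141, -0.001, 0.035]
contact_force: [-0.7, -0.2, -3.2]
width: 58.9
```

step_arm:
  targets:
    - {"dp": [0,0,1],"twist": 0}
    - {"dp": [0,0,2],"twist": 0}

```text
time_s: 8.28
eef_pos: [524.0, -145.9, 113.9]
tool_rot: [3.141, -0.001, 0.035]
contact_force: [-0.4, -0.4, -2.6]
width: 59.0
```

step_arm:
  targets:
    - {"dp": [0,0,1],"twist": 0}
    - {"dp": [0,0,1.5],"twist": 0}

```text
time_s: 8.45
eef_pos: [523.9, -145.9, 112.3]
tool_rot: [3.142, -0.0, 0.035]
contact_force: [0.3, 0.1, -4.3]
width: 59.2
```

step_arm:
  targets:
    - {"dp": [0,0,0.7],"twist": 0}
    - {"dp": [0,0,1.3],"twist": 0}
    - {"dp": [0,0,1.3],"twist": 0}

```text
time_s: 8.7
eef_pos: [523.8, -145.8, 110.8]
tool_rot: [-3.141, 0.0, 0.035]
contact_force: [-0.8, 0.0, -4.2]
width: 58.8
```

step_arm:
  targets:
    - {"dp": [0,0,0.7],"twist": 0}
    - {"dp": [0,0,1.0],"twist": 0}
    - {"dp": [0,0,1.0],"twist": 0}

```text
time_s: 8.95
eef_pos: [523.8, -145.7, 109.8]
tool_rot: [-3.141, 0.0, 0.035]
contact_force: [0.1, -0.2, -3.7]
width: 59.0
```

step_arm:
  targets:
    - {"dp": [0,0,0.7],"twist": 0}
    - {"dp": [0,0,1.0],"twist": 0}
    - {"dp": [0,0,1.0],"twist": 0}

```text
time_s: 9.2
eef_pos: [523.8, -145.7, 108.8]
tool_rot: [-3.141, 0.0, 0.035]
contact_force: [0.2, 0.0, -3.2]
width: 59.0
```

step_arm:
  targets:
    - {"dp": [0,0,0.7],"twist": 0}
    - {"dp": [0,0,1.0],"twist": 0}
    - {"dp": [0,0,1.0],"twist": 0}

```text
time_s: 9.45
eef_pos: [523.8, -145.7, 107.8]
tool_rot: [-3.141, 0.0, 0.035]
contact_force: [0.4, -0.0, -3.3]
width: 59.3
```

step_arm:
  targets:
    - {"dp": [0,0,0.7],"twist": 0}
    - {"dp": [0,0,1.0],"twist": 0}
    - {"dp": [0,0,1.0],"twist": 0}

```text
time_s: 9.7
eef_pos: [524.1, -145.8, 107.3]
tool_rot: [3.142, -0.0, 0.035]
contact_force: [0.1, 0.6, 1.7]
width: 59.2
```

```bash
python3 -c "
from h import *
s=wrist(); pickle.dump(s,open('w10.pkl','wb')); crop(s['img'],130,0,390,300,2,'pics/w10.png')
s=__import__('station').snapshot
c=s('scene'); pickle.dump(c,open('scene2.pkl','wb'))
crop(c['img'],180,115,290,220,6,'pics/scene2.png')
go([522,-145,110],.034)
"
```

```text
t 9.8 pos [ 524.1 -145.8  107.3] yaw 0.0351 F [-0.6  1.2  3. ] w 59.3 q [-0.4   0.45  1.78  0.    0.91  1.14]
dp [-2.1 -0.9 -2.7] | 4 twist 0.06
```

View pics/scene2.png

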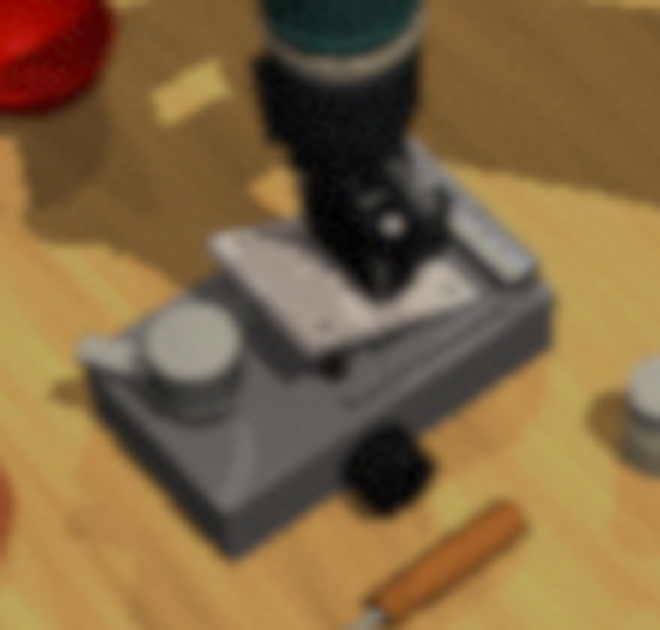

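View pics/w10.png

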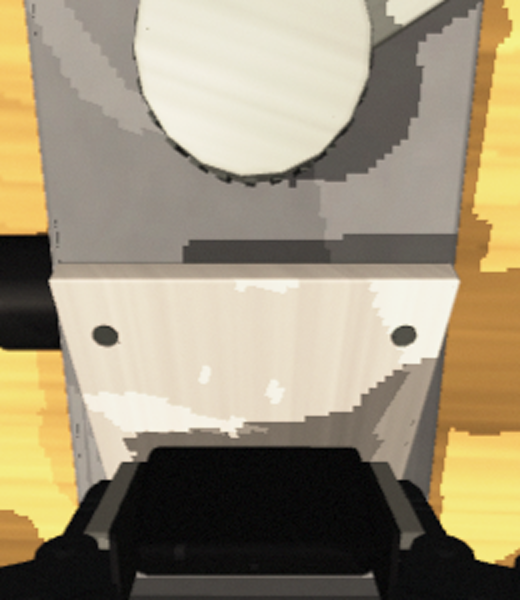

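step_arm:
  targets:
    - {"dp": [0,0,-1.2],"twist": 0}
    - {"dp": [-4,0,-1.2],"twist": 0}
    - {"dp": [-8,0,-1.2],"twist": 0}
    - {"dp": [-10,0,-1.2],"twist": 0}

```text
time_s: 10.13
eef_pos: [512.6, -145.9, 107.6]
tool_rot: [-3.141, 0.002, 0.035]
contact_force: [-0.3, 0.7, -3.2]
width: 59.1
```

step_arm:
  targets:
    - {"dp": [-1.5,0,0],"twist": 0}
    - {"dp": [-2.5,0,0],"twist": 0}
    - {"dp": [-2.5,0,0],"twist": 0}

```text
time_s: 10.38
eef_pos: [510.9, -146.2, 108.0]
tool_rot: [-3.141, 0.0, 0.035]
contact_force: [-0.0, -1.1, -3.1]
width: 58.8
```

step_arm:
  targets:
    - {"dp": [-1.5,0,0],"twist": 0}
    - {"dp": [-2.5,0,0],"twist": 0}
    - {"dp": [-2.5,0,0],"twist": 0}

```text
time_s: 10.63
eef_pos: [508.6, -146.3, 108.1]
tool_rot: [-3.141, 0.0, 0.035]
contact_force: [-0.6, -0.0, -3.8]
width: 59.1
```

step_arm:
  targets:
    - {"dp": [-1,0,0],"twist": 0}
    - {"dp": [-2,0,0],"twist": 0}
    - {"dp": [-2,0,0],"twist": 0}

```text
time_s: 10.88
eef_pos: [506.6, -146.3, 108.1]
tool_rot: [-3.141, 0.0, 0.035]
contact_force: [0.5, -0.3, -3.2]
width: 58.9
```

step_arm:
  targets:
    - {"dp": [-1,0,0],"twist": 0}
    - {"dp": [-1.5,0,0],"twist": 0}
    - {"dp": [-1.5,0,0],"twist": 0}

```text
time_s: 11.13
eef_pos: [505.2, -146.4, 108.1]
tool_rot: [-3.141, 0.0, 0.035]
contact_force: [-1.0, 0.9, -3.9]
width: 59.1
```

step_arm:
  targets:
    - {"dp": [-1,0,0],"twist": 0}
    - {"dp": [-1,0,0],"twist": 0}

```text
time_s: 11.3
eef_pos: [504.4, -146.5, 108.1]
tool_rot: [3.142, -0.0, 0.035]
contact_force: [-0.8, -1.0, -3.7]
width: 59.2
```

step_arm:
  targets:
    - {"dp": [-1,0,0],"twist": 0}
    - {"dp": [-1.5,0,0],"twist": 0}

```text
time_s: 11.47
eef_pos: [503.9, -146.6, 108.4]
tool_rot: [3.141, -0.002, 0.035]
contact_force: [3.4, 2.4, -3.8]
width: 59.1
```

step_arm:
  targets:
    - {"dp": [-1,0,0],"twist": 0}
    - {"dp": [-1,0,0],"twist": 0}

```text
time_s: 11.63
eef_pos: [503.7, -146.6, 108.6]
tool_rot: [3.141, -0.004, 0.034]
contact_force: [5.3, 1.7, -4.9]
width: 59.2
```

```bash
python3 -c "
from h import *
s=wrist(); pickle.dump(s,open('w11.pkl','wb')); crop(s['img'],130,0,390,300,2,'pics/w11.png')
s=__import__('station').snapshot
c=s('scene'); pickle.dump(c,open('scene3.pkl','wb'))
crop(c['img'],180,115,290,220,6,'pics/scene3.png')
go([522,-145,110],.034)
"
```

```text
t 11.73 pos [ 503.7 -146.7  108.6] yaw 0.0343 F [ 4.9  2.6 -4.1] w 59.0 q [-0.42  0.43  1.83  0.    0.89  1.12]
dp [18.3 -1.  -1.3] | 18 twist 0.02
```

View pics/scene3.png

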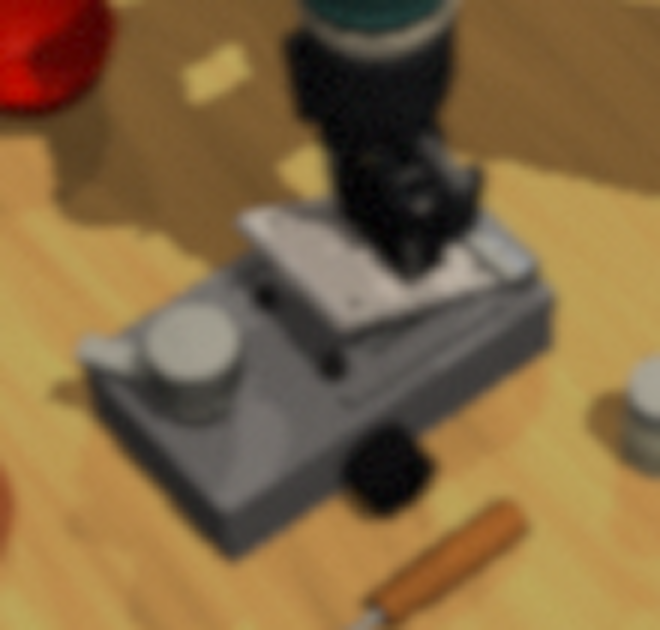

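View pics/w11.png

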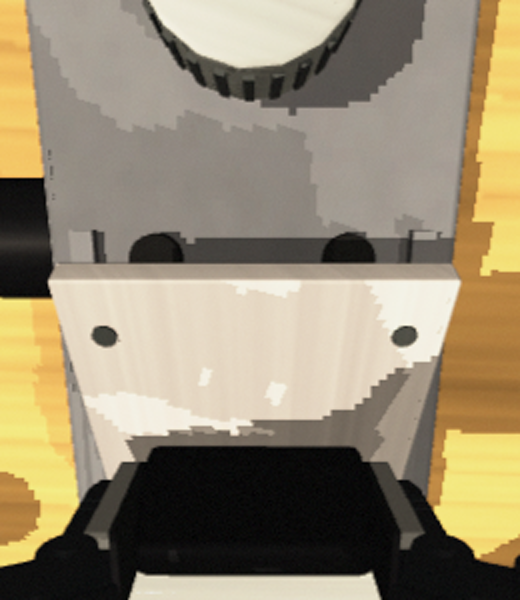

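step_arm:
  targets:
    - {"dp": [0.5,0,1.5],"twist": 0}
    - {"dp": [2,0,3],"twist": 0}
    - {"dp": [3,0,4],"twist": 0}
    - {"dp": [3,0,4],"twist": 0}

```text
time_s: 12.07
eef_pos: [506.5, -146.7, 105.5]
tool_rot: [3.141, -0.003, 0.035]
contact_force: [2.7, 2.4, 8.9]
width: 58.9
```

step_arm:
  targets:
    - {"dp": [1.2,0,1.5],"twist": 0}
    - {"dp": [2.4,0,3],"twist": 0}
    - {"dp": [3.5,0,4.3],"twist": 0}
    - {"dp": [3.5,0,4.3],"twist": 0}

```text
time_s: 12.4
eef_pos: [510.6, -146.7, 101.5]
tool_rot: [3.14, -0.004, 0.035]
contact_force: [3.6, 2.9, 11.8]
width: 59.2
```

```bash
python3 -c "
from h import *
s=wrist(); pickle.dump(s,open('w12.pkl','wb')); crop(s['img'],130,0,390,300,2,'pics/w12.png')
go([522,-145,110],.034)
"
```

```text
t 12.45 pos [ 510.6 -146.7  101.6] yaw 0.035 F [3.2 2.6 9.8] w 58.9 q [-0.41  0.44  1.82  0.    0.87  1.12]
dp [11.5 -1.3 -8.4] | 14 twist 0.06
```

View pics/w12.png

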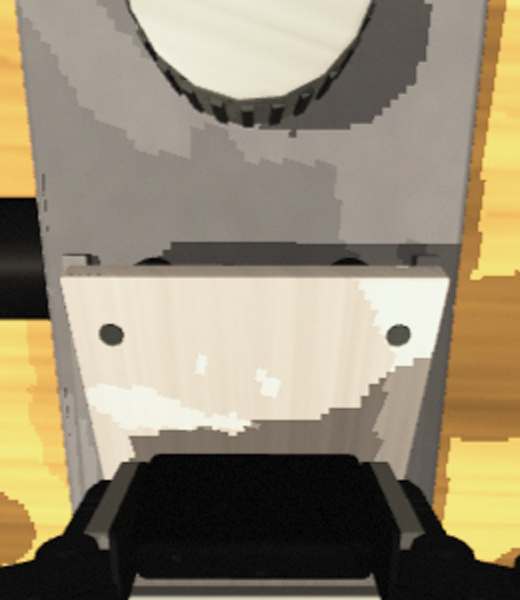

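step_arm:
  targets:
    - {"dp": [1.2,0,1.5],"twist": 0}
    - {"dp": [2.4,0,3],"twist": 0}
    - {"dp": [3.5,0,4.5],"twist": 0}
    - {"dp": [4,0,5],"twist": 0}

```text
time_s: 12.78
eef_pos: [514.9, -146.6, 96.6]
tool_rot: [3.14, -0.005, 0.035]
contact_force: [4.2, 3.2, 12.5]
width: 59.1
```

step_arm:
  targets:
    - {"dp": [0.8,0,1.5],"twist": 0}
    - {"dp": [1.5,0,3],"twist": 0}
    - {"dp": [2.2,0,4.5],"twist": 0}
    - {"dp": [2.2,0,4.5],"twist": 0}

```text
time_s: 13.12
eef_pos: [518.0, -146.7, 92.3]
tool_rot: [3.14, -0.006, 0.035]
contact_force: [6.0, 3.3, 9.5]
width: 58.8
```

```bash
python3 -c "
from h import *
s=wrist(); pickle.dump(s,open('w13.pkl','wb')); crop(s['img'],130,0,390,300,2,'pics/w13.png')
go([520.5,-145,85],.034)
"
```

```text
t 13.17 pos [ 518.  -146.7   92.3] yaw 0.0347 F [6.3 2.7 8.5] w 59.0 q [-0.41  0.47  1.81  0.    0.86  1.13]
dp [ 2.6 -1.6  7.3] | 8 twist 0.04
```

View pics/w13.png

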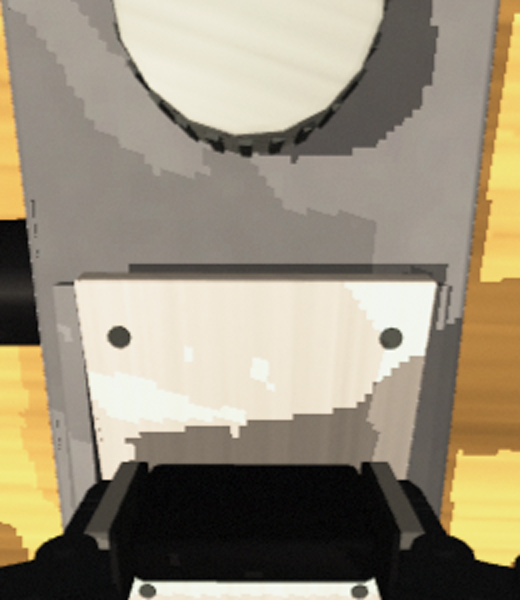

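step_arm:
  targets:
    - {"dp": [0.8,-0.7,1],"twist": 0}
    - {"dp": [1,-1,2],"twist": 0}
    - {"dp": [1.4,-1,3],"twist": 0}
    - {"dp": [1.4,-1,3],"twist": 0}

```text
time_s: 13.5
eef_pos: [519.8, -146.5, 89.6]
tool_rot: [3.138, -0.007, 0.035]
contact_force: [5.9, 1.2, 9.9]
width: 59.1
```

step_arm:
  targets:
    - {"dp": [0.6,0,1.5],"twist": 0}
    - {"dp": [1.0,0,3],"twist": 0}
    - {"dp": [1.0,0,3],"twist": 0}

```text
time_s: 13.75
eef_pos: [521.3, -146.5, 87.0]
tool_rot: [3.138, -0.008, 0.035]
contact_force: [5.8, 1.9, 10.1]
width: 59.1
```

step_arm:
  targets:
    - {"dp": [0.3,0,1],"twist": 0}
    - {"dp": [0.3,0,2],"twist": 0}
    - {"dp": [0.3,0,2],"twist": 0}

```text
time_s: 14.0
eef_pos: [521.9, -146.5, 85.9]
tool_rot: [3.138, -0.009, 0.035]
contact_force: [5.8, 1.8, 20.3]
width: 59.0
```

step_arm:
  targets:
    - {"dp": [0,0,1],"twist": 0}
    - {"dp": [0,0,2],"twist": 0}
    - {"dp": [0,0,2],"twist": 0}

```text
time_s: 14.25
eef_pos: [522.6, -146.6, 84.4]
tool_rot: [3.138, -0.011, 0.035]
contact_force: [5.3, 2.7, 24.5]
width: 59.3
```

step_arm:
  targets:
    - {"dp": [0,0,1],"twist": 0}
    - {"dp": [0,0,2],"twist": 0}
    - {"dp": [0,0,2],"twist": 0}

```text
time_s: 14.5
eef_pos: [523.4, -146.5, 82.6]
tool_rot: [3.138, -0.012, 0.035]
contact_force: [6.0, 3.3, 24.7]
width: 59.0
```

```bash
python3 -c "
from h import *
s=wrist(); pickle.dump(s,open('w14.pkl','wb')); crop(s['img'],130,0,390,300,2,'pics/w14.png')
c=__import__('station').snapshot('scene'); crop(c['img'],180,115,290,220,6,'pics/scene4.png')
go([520.5,-145,85],.034)
"
```

```text
t 14.6 pos [ 523.5 -146.6   82.6] yaw 0.0347 F [ 7.5  3.2 24.3] w 58.9 q [-0.4   0.48  1.81  0.    0.83  1.13]
dp [-2.9 -1.7 -2.4] | 4 twist 0.04
```

View pics/w14.png

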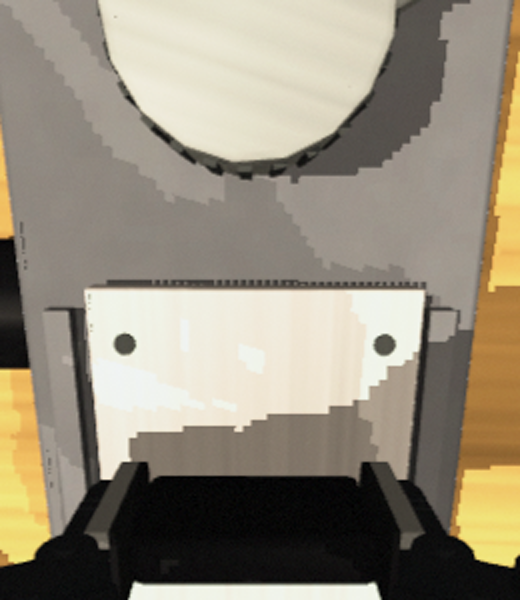

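View pics/scene4.png

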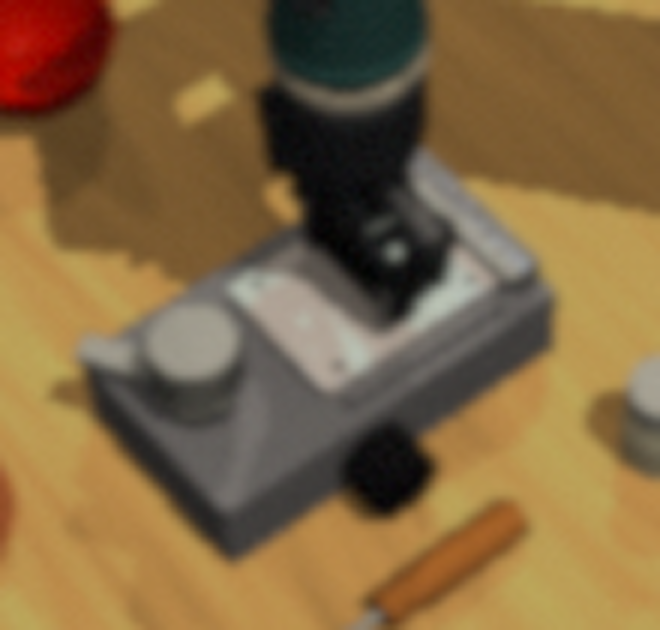

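step_arm:
  targets:
    - {"dp": [0,-0.5,1],"twist": 0}
    - {"dp": [0,-0.5,2],"twist": 0}
    - {"dp": [0,-0.5,2],"twist": 0}

```text
time_s: 14.85
eef_pos: [523.7, -146.5, 82.0]
tool_rot: [3.137, -0.013, 0.035]
contact_force: [3.2, 3.4, 38.7]
width: 59.2
```

step_arm:
  targets:
    - {"dp": [0,0,1],"twist": 0}
    - {"dp": [0,0,2],"twist": 0}
    - {"dp": [0,0,2],"twist": 0}

```text
time_s: 15.1
eef_pos: [523.8, -146.6, 82.0]
tool_rot: [3.136, -0.014, 0.035]
contact_force: [-2.5, 4.7, 59.9]
width: 58.6
```

step_arm:
  targets:
    - {"dp": [0,0,-2],"twist": 0}
    - {"dp": [0,0,-4],"twist": 0}
    - {"dp": [0,0,-4],"twist": 0}

```text
time_s: 15.35
eef_pos: [521.9, -146.3, 82.1]
tool_rot: [3.137, -0.01, 0.035]
contact_force: [3.4, 1.5, 21.9]
width: 59.3
```

step_arm:
  targets:
    - {"dp": [0,0,0],"twist": 0}
    - {"dp": [0,0,0],"twist": 0}
    - {"dp": [0,0,0],"twist": 0}
    - {"dp": [0,0,0],"twist": 0}
  gripper: 0

```text
time_s: 15.68
eef_pos: [516.4, -144.3, 77.9]
tool_rot: [-3.141, 0.002, 0.035]
contact_force: [0.5, 0.2, 0.0]
width: 85.4
```

step_arm:
  targets:
    - {"dp": [0,0,-20],"twist": 0}
    - {"dp": [0,0,-60],"twist": 0}
    - {"dp": [20,0,-100],"twist": 0}
    - {"dp": [50,0,-130],"twist": 0}
    - {"dp": [50,0,-130],"twist": 0}

```text
time_s: 16.1
eef_pos: [574.7, -144.5, 214.8]
tool_rot: [3.137, -0.014, 0.035]
contact_force: [0.7, -1.3, 0.5]
width: 85.3
```

```bash
python3 -c "
from h import *
s=wrist(); pickle.dump(s,open('w15.pkl','wb')); crop(s['img'],150,40,370,290,2.4,'pics/w15.png')
go([520.5,-145,85],.034)
"
```

```text
t 16.15 pos [ 572.2 -144.   212.3] yaw 0.0358 F [ 1.  -0.3  0.2] w 85.6 q [-0.36  0.38  1.59  0.    1.17  1.17]
dp [-52.9  -1.3 126.8] | 137 twist 0.11
```

View pics/w15.png

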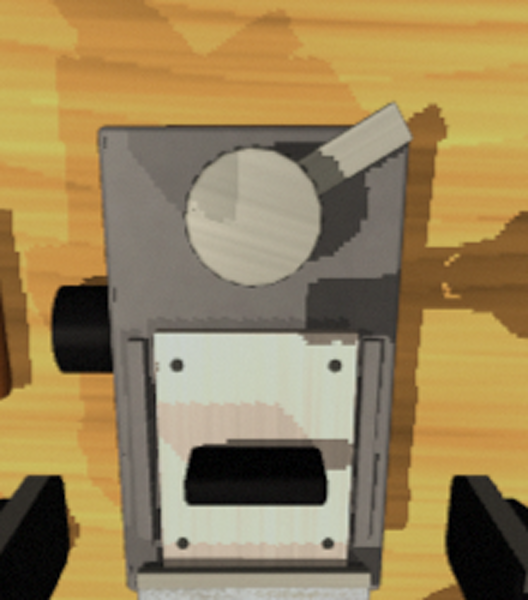

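```bash
python3 - <<'E'
from pnp import *
s=pickle.load(open('w15.pkl','rb')); crop(s['img'],205,170,305,280,6,'pics/w15c.png')
E
```

```text
(no output)
```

View pics/w15c.png

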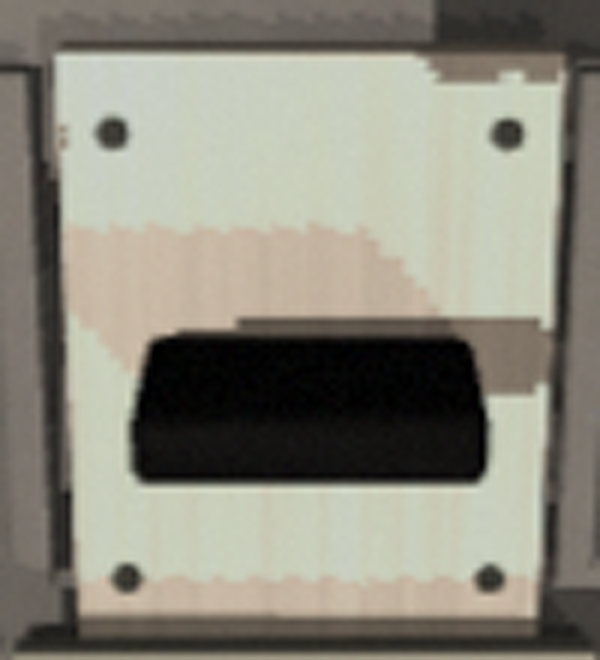

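```bash
python3 - <<'E'
from pnp import *
s=pickle.load(open('w15.pkl','rb'))
F=lambda p:(205+(p[0]+.5)/6-.5,170+(p[1]+.5)/6-.5)
T=solve(s,["UL","UR","bL","bR","cL","cR","dL","dR"],[F(p) for p in [(55,52),(568,54),(134,422),(488,422),(137,483),(484,483),(150,338),(468,338)]])
# level via plane-cast distances
W=[plane(s,F(p),63) for p in [(112,133),(508,133),(127,578),(489,578),(55,52),(568,54)]]
print(np.round(W,1)); print([np.linalg.norm(W[i]-W[j]).round(2) for i,j in ((0,1),(2,3),(0,2),(1,3),(4,5))])
S=np.array([519.8,-144.9]);c,si=np.cos(.034),np.sin(.034)
for P in W+[T[:3,3]]: d=P[:2]-S; print((c*d[0]+si*d[1]).round(1),(-si*d[0]+c*d[1]).round(1))
E
```

```text
res {'UL': [0.5, 0.7], 'UR': [-0.7, 0.8], 'bL': [-0.4, -1.1], 'bR': [0.5, -1.0], 'cL': [-0.6, 1.3], 'cR': [0.6, 1.3], 'dL': [-0.2, -1.1], 'dR': [0.3, -0.9]}
grip [ 516.2 -145.5   74.9] slope -0.31 roll 0.44 yaw 0.0264 edge [ 456.  -146.9   50.2]
[[ 562.5 -108.9   63. ]
 [ 564.8 -178.9   63. ]
 [ 472.7 -111.7   63. ]
 [ 474.9 -181.4   63. ]
 [ 577.   -99.    63. ]
 [ 579.6 -188.4   63. ]]
[np.float64(70.02), np.float64(69.74), np.float64(89.8), np.float64(89.92), np.float64(89.4)]
43.9 34.5
43.8 -35.5
-45.9 34.8
-46.1 -35.0
58.7 43.9
58.2 -45.5
-3.7 -0.5
```

```bash
python3 -c "
from h import *
go([561.8,-143.5,95],.034)
"
```

```text
t 16.15 pos [ 572.2 -144.   212.3] yaw 0.0358 F [ 1.  -0.3  0.2] w 85.6 q [-0.36  0.38  1.59  0.    1.17  1.17]
dp [-11.5  -1.3 117.2] | 118 twist 0.11
```

step_arm:
  targets:
    - {"dp": [-10,0,40],"twist": 0}
    - {"dp": [-10,0,70],"twist": 0}
    - {"dp": [-10,0,95],"twist": 0}
    - {"dp": [-10,0,110],"twist": 0}
    - {"dp": [-10,0,115],"twist": 0}
  gripper: 255
  squeeze: 30

```text
time_s: 16.57
eef_pos: [552.7, -141.7, 88.8]
tool_rot: [-3.138, 0.009, 0.035]
contact_force: [-0.9, 0.8, -0.1]
width: 25.5
```

step_arm:
  targets:
    - {"dp": [0,0,3],"twist": 0}
    - {"dp": [0,0,6],"twist": 0}
    - {"dp": [0,0,9],"twist": 0}

```text
time_s: 16.82
eef_pos: [557.5, -143.3, 84.7]
tool_rot: [3.141, -0.001, 0.035]
contact_force: [0.2, -0.5, 0.5]
width: -0.1
```

step_arm:
  targets:
    - {"dp": [2,0,1.5],"twist": 0}
    - {"dp": [2,0,3],"twist": 0}
    - {"dp": [2,0,3],"twist": 0}

```text
time_s: 17.07
eef_pos: [560.0, -143.3, 82.1]
tool_rot: [3.141, -0.002, 0.035]
contact_force: [-0.3, -0.2, 0.5]
width: -0.1
```

step_arm:
  targets:
    - {"dp": [0,0,1],"twist": 0}
    - {"dp": [0,0,1.5],"twist": 0}
    - {"dp": [0,0,1.5],"twist": 0}

```text
time_s: 17.32
eef_pos: [560.0, -143.3, 82.0]
tool_rot: [3.141, -0.002, 0.035]
contact_force: [-3.6, 1.0, 15.5]
width: -0.0
```

step_arm:
  targets:
    - {"dp": [0,0,1],"twist": 0}
    - {"dp": [0,0,1.5],"twist": 0}
    - {"dp": [0,0,1.5],"twist": 0}

```text
time_s: 17.57
eef_pos: [560.1, -143.3, 82.0]
tool_rot: [3.14, -0.003, 0.035]
contact_force: [-6.9, 3.4, 29.0]
width: -0.0
```

step_arm:
  targets:
    - {"dp": [0,0,-20],"twist": 0}
    - {"dp": [0,0,-55],"twist": 0}
    - {"dp": [30,0,-75],"twist": -7}
    - {"dp": [71.5,0.3,-75],"twist": -14}
    - {"dp": [71.5,0.3,-75],"twist": -21}
  gripper: 0

```text
time_s: 17.98
eef_pos: [639.8, -142.0, 157.1]
tool_rot: [3.133, -0.011, 0.408]
contact_force: [1.7, -0.9, 0.2]
width: 60.2
```

step_arm:
  targets:
    - {"dp": [0,0,0],"twist": -35}
    - {"dp": [0,0,0],"twist": -35}
    - {"dp": [0,0,0],"twist": -35}
    - {"dp": [0,0,0],"twist": -35}
    - {"dp": [0,0,0],"twist": -35}

```text
time_s: 18.4
eef_pos: [630.8, -140.8, 153.7]
tool_rot: [3.141, -0.0, 1.019]
contact_force: [-0.9, -0.3, 0.1]
width: 85.5
```

step_arm:
  targets:
    - {"dp": [0,0,0],"twist": -35}
    - {"dp": [0,0,0],"twist": -35}
    - {"dp": [0,0,0],"twist": -35}
    - {"dp": [0,0,0],"twist": -35}
    - {"dp": [0,0,0],"twist": -35}

```text
time_s: 18.82
eef_pos: [630.8, -140.8, 153.7]
tool_rot: [3.141, 0.0, 1.63]
contact_force: [0.1, 0.5, -0.1]
width: 85.1
```

step_arm:
  targets:
    - {"dp": [0,0,0],"twist": -28}
    - {"dp": [0,0,0],"twist": -28}
    - {"dp": [0,0,0],"twist": -28}
    - {"dp": [0,0,0],"twist": -28}
    - {"dp": [0,0,0],"twist": -28}

```text
time_s: 19.23
eef_pos: [630.8, -140.8, 153.7]
tool_rot: [3.141, 0.0, 2.116]
contact_force: [0.1, -0.5, 0.2]
width: 85.5
```

```bash
python3 -c "
from h import *
go([631.5,-141.1,100],.034+2.09)
s=wrist(); pickle.dump(s,open('w16.pkl','wb')); cv2.imwrite('pics/w16.png',s['img'])
"
```

```text
t 19.23 pos [ 630.8 -140.8  153.7] yaw 2.1161 F [ 0.1 -0.5  0.2] w 85.5 q [-0.33  0.52  1.51  0.    1.12 -0.87]
dp [-0.6  0.5 53.7] | 54 twist -0.45
```

View pics/w16.png

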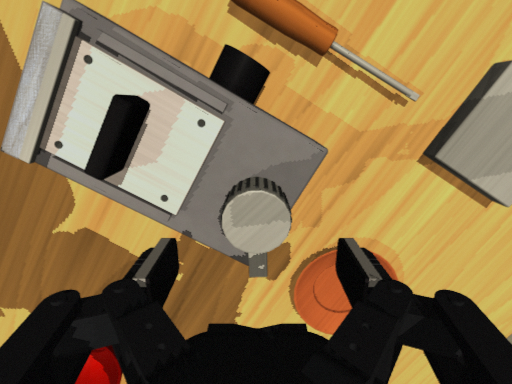

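step_arm:
  targets:
    - {"dp": [-0.3,0.3,20],"twist": 0}
    - {"dp": [-0.3,0.3,38],"twist": 0}
    - {"dp": [-0.3,0.3,48],"twist": 0}
    - {"dp": [-0.3,0.3,53],"twist": 0}
    - {"dp": [-0.3,0.3,53],"twist": 0}

```text
time_s: 19.7
eef_pos: [630.2, -140.6, 99.1]
tool_rot: [-3.14, -0.002, 2.11]
contact_force: [-0.0, -0.4, -0.6]
width: 85.6
```

step_arm:
  targets:
    - {"dp": [0,0,0],"twist": 0}
    - {"dp": [0,0,0],"twist": 0}
    - {"dp": [0,0,0],"twist": 0}
    - {"dp": [0,0,0],"twist": 0}
    - {"dp": [0,0,0],"twist": 0}
  gripper: 255
  squeeze: 50

```text
time_s: 20.12
eef_pos: [630.9, -141.7, 102.0]
tool_rot: [-3.141, 0.001, 2.112]
contact_force: [-3.2, -1.0, 7.2]
width: 46.4
```

```bash
python3 -c "
from h import *
go([631.5,-141.1,100],.034+2.09)
"
```

```text
t 20.12 pos [ 630.9 -141.7  102. ] yaw 2.1121 F [-3.2 -1.   7.2] w 46.4 q [-0.33  0.58  1.55 -0.    1.02 -0.87]
dp [0.2 0.8 2. ] | 2 twist -0.68
```

step_arm:
  targets:
    - {"dp": [0,0,0],"twist": 5}
    - {"dp": [0,0,0.2],"twist": 10}
    - {"dp": [0,0,0.4],"twist": 15}
    - {"dp": [0,0,0.6],"twist": 20}
    - {"dp": [0,0,0.7],"twist": 25}

```text
time_s: 20.53
eef_pos: [630.9, -141.7, 101.2]
tool_rot: [3.141, 0.001, 1.671]
contact_force: [-3.1, -1.9, 6.7]
width: 46.2
```

```bash
python3 -c "
from h import *
go([631.5,-141.1,100],.034+2.09)
s=wrist(); pickle.dump(s,open('w17.pkl','wb')); cv2.imwrite('pics/w17.png',s['img'])
print(__import__('station').get_obs()['moment'])
"
```

```text
t 20.53 pos [ 630.9 -141.7  101.2] yaw 1.6715 F [-3.1 -1.9  6.7] w 46.2 q [-0.33  0.58  1.55 -0.    1.02 -0.43]
dp [0.6 0.6 1.2] | 2 twist -25.93
[-0.34561129  0.62611513 -0.03587615]
```

View pics/w17.png

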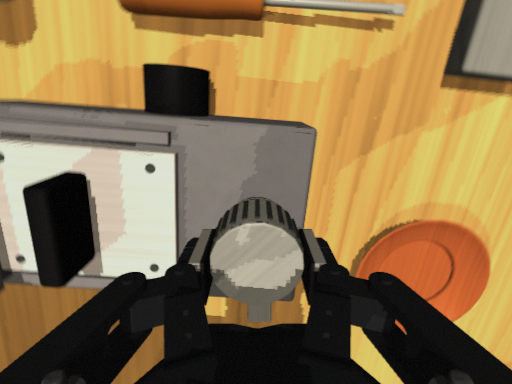

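step_arm:
  targets:
    - {"dp": [0,0,0.2],"twist": 7}
    - {"dp": [0,0,0.4],"twist": 14}
    - {"dp": [0,0,0.6],"twist": 21}
    - {"dp": [0,0,0.8],"twist": 28}
    - {"dp": [0,0,1],"twist": 35}

```text
time_s: 21.0
eef_pos: [630.9, -141.8, 100.2]
tool_rot: [3.141, 0.001, 1.059]
contact_force: [-3.8, -1.5, 7.8]
width: 46.4
```

step_arm:
  targets:
    - {"dp": [0,0,0.2],"twist": 7}
    - {"dp": [0,0,0.4],"twist": 14}
    - {"dp": [0,0,0.6],"twist": 21}
    - {"dp": [0,0,0.8],"twist": 28}
    - {"dp": [0,0,1],"twist": 35}

```text
time_s: 21.42
eef_pos: [630.8, -141.8, 99.2]
tool_rot: [3.14, 0.001, 0.448]
contact_force: [-3.3, -1.8, 6.8]
width: 46.5
```

```bash
python3 -c "
from h import *
go([631.5,-141.1,100],0)
print(__import__('station').get_obs()['moment'])
s=wrist(); pickle.dump(s,open('w18.pkl','wb')); cv2.imwrite('pics/w18.png',s['img'])
"
```

```text
t 21.42 pos [ 630.8 -141.8   99.2] yaw 0.4481 F [-3.3 -1.8  6.8] w 46.5 q [-0.33  0.58  1.55 -0.    1.01  0.8 ]
dp [ 0.9 -0.4 -0.8] | 1 twist 25.68
[-0.41762718  0.60427828  0.03343979]
```

View pics/w18.png

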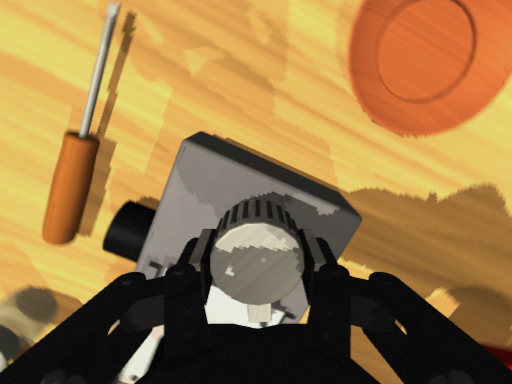

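step_arm:
  targets:
    - {"dp": [0,0,0.2],"twist": 7}
    - {"dp": [0,0,0.4],"twist": 14}
    - {"dp": [0,0,0.6],"twist": 20}
    - {"dp": [0,0,0.6],"twist": 20}

```text
time_s: 21.8
eef_pos: [630.8, -141.9, 98.6]
tool_rot: [3.14, 0.0, 0.099]
contact_force: [-3.4, -1.7, 7.4]
width: 46.8
```

step_arm:
  targets:
    - {"dp": [0,0,0],"twist": 2}
    - {"dp": [0,0,0.1],"twist": 4}
    - {"dp": [0,0,0.1],"twist": 4}

```text
time_s: 22.05
eef_pos: [630.8, -141.9, 98.5]
tool_rot: [3.14, -0.0, 0.033]
contact_force: [-4.0, -2.2, 7.3]
width: 46.7
```

```bash
python3 -c "
from h import *
go([631.5,-141.1,100],0)
print(__import__('station').get_obs()['moment'])
"
```

```text
t 22.05 pos [ 630.8 -141.9   98.5] yaw 0.0333 F [-4.  -2.2  7.3] w 46.7 q [-0.33  0.58  1.55 -0.    1.01  1.21]
dp [ 0.7 -0.7 -1.5] | 2 twist 1.91
[-0.51038627  0.71987773 -0.02334791]
```

step_arm:
  targets:
    - {"dp": [0,0,0],"twist": 2}
    - {"dp": [0,0,0],"twist": 4}
    - {"dp": [0,0,0],"twist": 4}

```text
time_s: 22.3
eef_pos: [630.7, -141.8, 98.4]
tool_rot: [3.14, 0.0, -0.035]
contact_force: [-3.9, -1.7, 6.3]
width: 46.4
```

```bash
python3 -c "
from h import *
go([631.5,-141.1,100],0)
print(__import__('station').get_obs()['moment'])
"
```

```text
t 22.3 pos [ 630.7 -141.8   98.4] yaw -0.0346 F [-3.9 -1.7  6.3] w 46.4 q [-0.33  0.58  1.55 -0.    1.01  1.28]
dp [ 0.7 -0.8 -1.6] | 2 twist -1.98
[-0.4804343   0.69616306  0.80806447]
```

step_arm:
  targets:
    - {"dp": [0,0,0],"twist": 2}
    - {"dp": [0,0,0],"twist": 4}
    - {"dp": [0,0,0],"twist": 4}

```text
time_s: 22.55
eef_pos: [632.2, -142.0, 98.5]
tool_rot: [3.14, -0.003, -0.106]
contact_force: [-0.5, -3.1, 6.6]
width: 47.0
```

```bash
python3 -c "
from h import *
go([631.5,-141.1,100],0)
print(__import__('station').get_obs()['moment'])
s=wrist(); cv2.imwrite('pics/w19.png',s['img'])
"
```

```text
t 22.55 pos [ 632.2 -142.    98.5] yaw -0.1056 F [-0.5 -3.1  6.6] w 47.0 q [-0.33  0.58  1.55 -0.    1.01  1.35]
dp [-0.8 -0.8 -1.5] | 2 twist -6.05
[-0.55707727  0.24787529 -0.03957975]
```

View pics/w19.png

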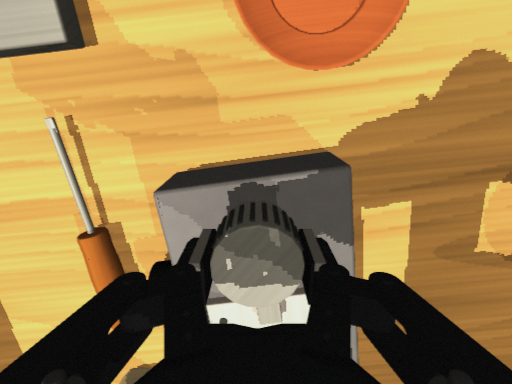

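step_arm:
  targets:
    - {"dp": [0,0,0],"twist": 0}
    - {"dp": [0,0,0],"twist": 0}
    - {"dp": [0,0,0],"twist": 0}
    - {"dp": [0,0,0],"twist": 0}
    - {"dp": [0,0,0],"twist": 0}
  gripper: 0

```text
time_s: 23.02
eef_pos: [630.8, -140.7, 96.6]
tool_rot: [-3.141, 0.001, -0.104]
contact_force: [-0.7, -0.2, 0.2]
width: 85.5
```

step_arm:
  targets:
    - {"dp": [0,0,-20],"twist": 0}
    - {"dp": [0,0,-55],"twist": 0}
    - {"dp": [0,0,-90],"twist": 0}
    - {"dp": [0,0,-125],"twist": 0}
    - {"dp": [0,0,-150],"twist": 0}

```text
time_s: 23.43
eef_pos: [631.8, -141.0, 250.1]
tool_rot: [3.141, -0.003, -0.104]
contact_force: [0.7, -0.1, -0.7]
width: 85.4
```

step_arm:
  targets:
    - {"dp": [0,0,0],"twist": 0}
    - {"dp": [0,0,0],"twist": 0}
    - {"dp": [0,0,0],"twist": 0}

```text
time_s: 23.68
eef_pos: [630.4, -140.7, 246.0]
tool_rot: [-3.141, 0.001, -0.104]
contact_force: [-0.1, -0.4, -0.5]
width: 85.4
```

```bash
python3 -c "
from h import *
go([631.5,-141.1,100],0)
s=wrist(); pickle.dump(s,open('w20.pkl','wb'));crop(s['img'],130,60,390,340,2,'pics/w20.png')
c=__import__('station').snapshot('scene'); crop(c['img'],180,115,290,220,6,'pics/scene5.png')
"
```

```text
t 23.68 pos [ 630.4 -140.7  246. ] yaw -0.1044 F [-0.1 -0.4 -0.5] w 85.4 q [-0.33  0.43  1.41  0.    1.31  1.35]
dp [  1.4   0.4 146. ] | 146 twist -5.98
```

View pics/w20.png

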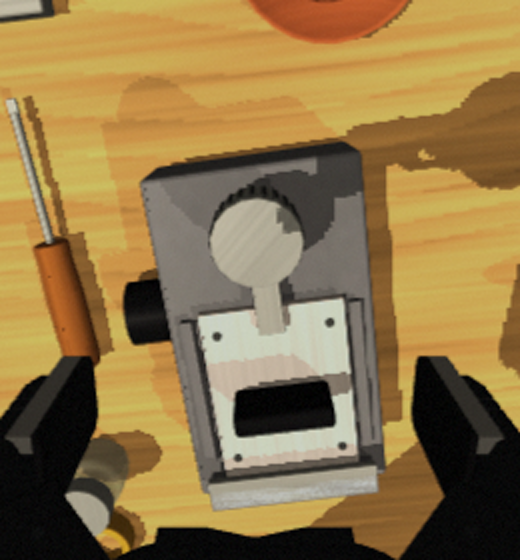

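View pics/scene5.png

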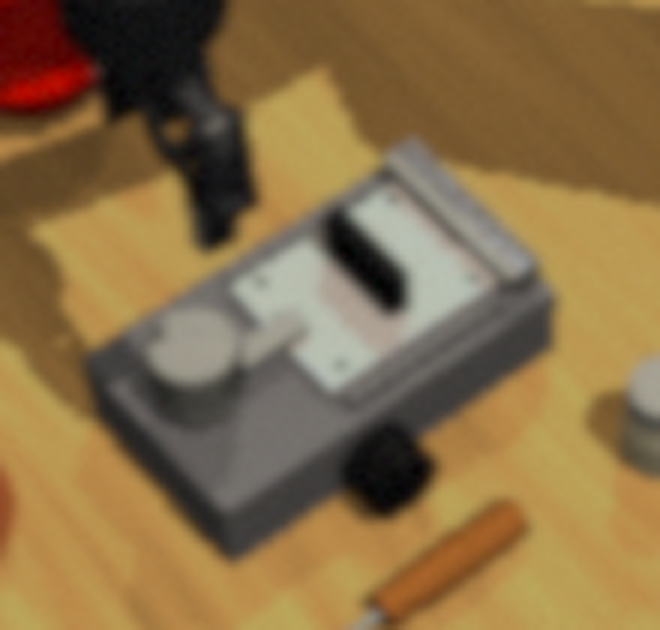

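```bash
python3 - <<'E'
from h import *
s=pickle.load(open('w20.pkl','rb')); F=lambda p:(130+(p[0]+.5)/2-.5,60+(p[1]+.5)/2-.5)
a=plane(s,F((273,332)),71);b=plane(s,F((265,289)),71);print(a,b)
k=plane(s,F((255,243)),105);print(k); v=(k-a)[:2];print(np.arctan2(v[1],v[0]),np.linalg.norm(v)); v=(b-a)[:2];print(np.arctan2(v[1],v[0]))
E
```

```text
[ 565.61587965 -143.90687349   71.        ] [ 593.53455501 -141.86754863   71.        ]
[ 631.72376291 -139.9768639   105.        ]
0.05937854135359924 66.22459667655161
0.07291568803417835
```

```bash
python3 -c "
from station import order
print(order.sign_off())"
```

```text
the job is handed in; nothing more can be done
None
```

The cover plate is refitted on the dust trap, the clamp is screwed to its stop, and the job is handed in at about 24 s. No verdict was reported. I did not check the bystanders' positions afterwards; nothing was knowingly touched.

- **Hooking:** I took the plate by the ends of its grip bar, set its lower edge on the seat and slid it under the lip until it met the wall.
- **Pressing home:** I pivoted the plate down and pressed the middle with up to 60 N, at which point it stopped sinking. A second press with closed fingers over the posts met the plate's upper face at z = 63.0 mm (55 + 8 mm, the seated height), and it held firm at 29 N.
- **Plate position:** The camera shows the plate level within about 0.01 rad. Its edge is near x = -61.5 mm and its centre is within about 2 mm of the seat's. A separate pose fit from the same picture disagreed a little, putting the grip 3.7 mm off centre and about 5 mm low; I trusted the touch measurement.
- **Clamp:** I turned the knob about 2.1 rad, until the moment jumped from near zero to 0.8 N m and the fingers slipped on the knob. The last picture shows the arm over the plate, within about 0.04 rad of the trap's axis (the limit is 0.1). The gripper was open and clear at z = 246 mm.

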